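# Clamp a blank in the cam jig with the big hex key

## Task

The dark walnut blank lying loose in the clamping jig whose socket is empty has to be clamped: slide it along its fence right up against the end stop, keeping it flat on the board, and carry the big hex key over from the jig that is already tight, standing its short arm well down in the empty socket. Let go of the key there, take it again by the free end of its long arm and swing it clockwise as far as the cam will go, so that the cam grips the blank firmly. Leave the key standing in that socket, and leave the tight jig with its blank and the other things on the bench as they are.

Things in the scene. Friction and masses are not known exactly. Their poses are not given: they have to be found in the camera images.
- open_jig: The jig to use: a plywood board 150 (x) x 230 (y) x 18 mm fixed to the bench, its cam socket empty; a second, alike jig stands beside it, either may be on the left. Origin: centre of the board's underside, z up. The fence runs along its +x edge; the blank slides in between fence and cam, from +y to -y. Cam axis (vertical): x = -34.7, y = -37 mm.
- stop (a point): End stop of the open jig: a beech bar across the board's -y end, x = -9 to 53 mm of open_jig, 18 mm thick, 22 mm above the board. This point: middle of its stopping face (facing the jig's +y, at y = -97 mm), at board height. Axes as the jig's.
- open_fence: The open jig's fence: beech bar 22 x 230 mm, 22 mm above the board, screwed down. Origin: centre of its underside, at x = 64 mm of open_jig; its face towards the cam is at x = 53 mm of open_jig.
- home (a point): Where the blank's underside centre must lie when it is home in the open jig, touching stop and fence: x = 23, y = -37, z = 18 mm of open_jig, on the board's top. Axes as the jig's.
- blank: The loose dark walnut blank, 60 (x) x 120 (y) x 30 mm high, 0.13 to 0.21 kg, lying on the open jig's board within 4 mm of the fence and nearly parallel to it, 45 to 80 mm (along the jig's +y) short of its home. Origin: centre of its underside. With the cam slack it has 5 to 6 mm of play between fence and cam.
- open_cam (a joint): Angle of the open jig's cam, 0 (slack) to 1.745 (hard stop), growing clockwise seen from above; starts at 0 to 0.5. Stiff (0.45 N m, more as it bites; stays where left): turns with 4 to 12 N at the end of the key's long arm; forced harder the key slips in the socket. With the blank home the cam meets it at about 1.56, then presses it ever harder to the fence up to the stop.
- open_socket (a point): Mouth centre of the hexagonal recess in the open cam's steel hub (40 mm across, top 52 mm above the board), on the cam axis; the hub stands on the cam disc (52 mm across, 16 mm high). Recess 18.0 mm across flats, 36 mm deep, bevelled mouth. Axes turn with the cam, z up: flats face +y and -y, so the key's x axis must be at a multiple of 60 deg to this x axis (6 deg slack).
- key: L-shaped black steel hex key, 17 mm across flats, 0.40 kg; at the start it stands home in the tight jig's socket. Origin: centre of the short arm's tip; z up the short arm (63 mm tip to top); x from the elbow along the level long arm, whose axis is at z = 54.5 mm and ends at x = 151.5 mm; upright flats at y = +-8.5 mm. Mass centre at x = 60 mm. Standing in a socket it may droop a few degrees.
- key_tip (a point): Tip of the key's short arm (the key's origin).
- key_end (a point): Free end of the key's long arm, on its axis (x = 151.5, z = 54.5 mm of the key).
- tight_jig: The other jig, same build, its blank already clamped; not to be changed. Origin and axes as open_jig's.
- tight_cam (a joint): Angle of the tight jig's cam, as open_cam; stands near 1.54 and must stay so: draw the key straight up out of it.
- tight_blank: The blank clamped in the tight jig, same size as the other; not to be moved.
- mug: Bystander: white mug with a handle, 95 mm tall, near the far side; not needed.
- glue: Bystander: white glue bottle, 135 mm tall; not needed.
- tape: Bystander: cardboard-brown ring (empty roll), 100 mm across, 24 mm high; not needed.
- screwdriver: Bystander: black-handled screwdriver lying down, 190 mm; not needed.
- offcut: Bystander: thin plywood offcut 110 x 50 x 18 mm; not needed.
- square: Bystander: try square lying flat: dark wooden stock with a steel blade, about 140 mm; not needed.
- screw_tray: Bystander: plywood tray with four compartments, 100 x 130 x 40 mm; not needed.
- drill_box: Bystander: small open plywood box with a cork insert, 70 x 110 x 35 mm; not needed.
Mind the look-alikes: they are no part of the job. What is shaped like the blank but green or pink is not meant.

How it is judged (in metres and radians):
On the way, in this order (a step that is already met when the one before it is completed fails the run):
1. the key stands well down in the open jig's socket, let go, with the cam not yet tightened (z of key_tip in the frame of open_socket below -0.024 m and horizontal distance between key_tip and open_socket below 0.006 m and angle between key's own z axis and vertical below 0.15 rad and contact force between the fingers and key below 0.1 N and value of joint open_cam below 0.8 rad), for 0.2 s.
2. with the key held by the free end of its long arm, the cam is turned onto the blank (z of key_tip in the frame of open_socket below -0.024 m and horizontal distance between key_tip and open_socket below 0.006 m and angle between key's own z axis and vertical below 0.15 rad and value of joint open_cam above 1.62 rad and distance between the grasp point and key_end below 0.055 m and contact force between the fingers and key above 0.5 N), for 0.1 s.
At the end, for the whole second after the job is handed in: The blank lies home in the open jig (within 6 mm and 0.05 rad), pressed to the fence with over 5 N by the cam, turned past 1.62 rad; the key, let go and at rest, stands in that socket with its tip 24 mm or more below the mouth; the tight cam is still past 1.4 rad (horizontal distance between blank and home below 0.006 m and angle between the x axis of blank and the x axis of open_jig, either way round below 0.05 rad and z of key_tip in the frame of open_socket below -0.024 m and horizontal distance between key_tip and open_socket below 0.006 m and angle between key's own z axis and vertical below 0.15 rad and value of joint open_cam above 1.62 rad and contact force between blank and open_fence above 5 N and linear speed of key below 0.02 m/s and value of joint tight_cam above 1.4 rad and z of blank in the frame of open_jig below 0.022 m); the robot touches nothing.
It fails at once if the blank was lifted off the board (z of blank in the frame of open_jig above 0.032 m).
It fails at once if the tight jig was loosened or its blank moved (value of joint tight_cam below 1.35 rad or distance of tight_blank from where it was at the start of the episode above 0.008 m).
It fails at once if a bystander was disturbed (moved more than 30 mm) (distance of any of mug, glue, tape, screwdriver, offcut, square, screw_tray, drill_box from where it was at the start of the episode above 0.03 m).
It also fails if it takes over 72 s, if anything falls off the work surface, if the arm or the gripper's body presses on something with over 40 N, if the wrist force passes 120 N, or if a joint passes its speed limit or range.

## Robot

A 6-joint arm with a two-finger parallel gripper is mounted at the origin on the work surface. World frame = base frame: x ahead of the robot, y to its left, z up, the work surface at z = 0. Lengths are in mm, angles in rad, forces in N, time in s.
With the tool pointing down it reaches from about 275 to 825 mm from the base axis. Payload 5.2 kg.
Tool frame: the origin (TCP) lies midway between the tips of the shut fingers; the grasp point (between the pads) lies 19 mm behind it; z points along the fingers, y is the line along which they close (so a half turn about z gives the same grasp; the last joint's range is limited). The gripper opens to 93 mm and grips with 3 to 60 N. Pads are 15 mm wide; open, the fingers measure 128 mm over their backs; the gripper's body (75 mm by 188 mm) begins 65 mm behind the grasp point.
Start: joints at [1.094, 0.259, 1.535, -0, 1.348, -0.203], TCP at [148.693, 529.524, 218.653] pointing down, gripper open.
Joint ranges: [-3.14, 3.14], [-0.91, 2.08], [0.19, 2.58], [-1.22, 4.36], [0.22, 2.71], [-3.12, 3.12]. Speed limits (rad/s): [2.57, 2.57, 3.14, 3.14, 3.14, 3.14].

## Interface

Orientations are given as [roll, pitch, yaw] about the fixed x, y, z axes, in that order (R = Rz(yaw) Ry(pitch) Rx(roll)).
In Python, from rig import bot gives the robot as it stands.
- The arm moves only by the tool drive_tool, never from a script. Its argument "moves" is a list of rows, each a list of 7 numbers: the closure, from -1 (fully open) to 1 (shut), then the shift along the tool's x, y, z in units of 30 mm (1.0 is 30 mm), then the turn, a rotation vector about the tool's x, y, z in units of 8 degrees (1.0 is 8 degrees). A call has 1 to 12 rows; each row is the pose to reach, as a shift and turn from the pose commanded when the call began, along the tool's axes at that moment; what a row does not reach only later rows make up. A row lasts 1/10 s, in which the tool goes at most 50 mm and 8.59 degrees, less where a joint would pass 70% of its speed; a pose out of reach is approached as far as the arm can. A call with a gripper value outside its range is refused whole. The fingers move at their own pace and stop on an object; "squeeze" is the grip in N (left out, the last holds). Time passes only in rows, so rows that repeat a pose let the fingers close. It gives the time, the measured TCP pose, the force, the opening and the grip force at its end, in the units of the state.
- bot.state(): the state, without advancing time (a new reading comes with each control period).
- bot.read_camera(name): name is "side" or "top" or "wrist"; returns the picture (384x512x3 uint8, red, green, blue); there is no depth.
- bot.get_calibration(name): a dict with "camera_matrix" (3x3 intrinsics, pixels), "R" (3x3) and "t" (3): a world point X has camera coordinates R X + t. Camera axes: x right, y down, z forward; pixel columns grow to the right and rows downward; lengths in mm; the calibration is good to about 2 mm. A picture is of the moment at which its call begins: read the wrist's pose just before it. get_calibration takes no time and is no camera call; for the wrist camera it gives the pose at the moment of the call.
- bot.finish_job(): hands the job in; it is judged then, once.
The state is a dict: "t": time; "joint_positions": joint angles; "joint_vel": joint speeds; "tau": joint torques, N m; "ee_pos": TCP position; "orientation": TCP orientation; "contact_force": force on the tool from outside, world axes, zero at the start; "torque": the same for the moment, N m; "finger_gap": finger opening in mm; "grip_force": force on a finger pad.
Only numpy, scipy, OpenCV 4.12 (cv2) and the standard library are available. Lean on these libraries where they do the work, as an engineer would, in place of code of your own. Each camera call takes 0.05 s, during which the arm holds its last target. There are 200 camera calls.

## Working session

There is one attempt and no reset: what is moved stays moved. The work goes in short steps, Python scripts to look and compute and a tool call to move; the robot and the scene stay as the last step left them, time stands still between calls to the robot, and variables do not carry over. Pictures are saved under pics/ and viewed, at most 10 in all, crops included, and the job is handed in when it is done.

Besides the shell and the picture viewer there is one more tool, called after "Request:" as name(argument=value, ...) on one line, values as JSON. drive_tool: Moves the arm, as the interface text tells. Its arguments: {"type":"object","properties":{"moves":{"type":"array","items":{"type":"array","items":{"type":"number"}}},"squeeze":{"type":"number"}},"required":["moves"]}

```bash
mkdir -p pics && ls
python3 - <<'E'
from rig import bot
import cv2, numpy as np
print(bot.state())
for n in ("top","side"):
    im=bot.read_camera(n); np.save(f"pics/{n}0.npy",im)
    cv2.imwrite(f"pics/{n}0.png",cv2.resize(im[:,:,::-1],(800,600),interpolation=cv2.INTER_CUBIC))
    c=bot.get_calibration(n); print(n,c)
E
```

```text
pics
{'t': 0.0, 'joint_positions': array([ 1.09419626e+00,  2.59350789e-01,  1.53606373e+00, -1.29629046e-05,
        1.34795974e+00, -2.02798422e-01]), 'joint_vel': array([-0.00072524,  0.00136572,  0.00013017,  0.00099139, -0.0007733 ,
        0.00051504]), 'tau': array([-3.18096118e-04, -4.37318802e+01, -2.83988982e+01,  7.20250444e-02,
        4.13820497e-02, -1.02335173e-04]), 'ee_pos': array([148.45097382, 529.04027318, 217.82126097]), 'orientation': array([-3.13984502e+00, -3.46455844e-04,  2.86779359e+00]), 'contact_force': array([0.25648472, 0.29825626, 0.75140694]), 'torque': array([ 0.03045189, -0.00698802,  0.04857576]), 'grip_force': 0.0, 'finger_gap': 92.82109574057004}
top {'camera_matrix': array([[447.68711689,   0.        , 258.5358465 ],
       [  0.        , 447.68711689, 193.93874604],
       [  0.        ,   0.        ,   1.        ]]), 'R': array([[-0.01544307, -0.99976707, -0.01507671],
       [-0.99164066,  0.01724589, -0.12787254],
       [ 0.12810276,  0.01297594, -0.99167601]]), 't': array([  -8.38334976,  526.537995  , 1592.10137311])}
side {'camera_matrix': array([[427.07014672,   0.        , 247.348569  ],
       [  0.        , 427.07014672, 199.14149048],
       [  0.        ,   0.        ,   1.        ]]), 'R': array([[ 0.93678409, -0.34989354, -0.00317556],
       [-0.24835438, -0.65848141, -0.71043813],
       [ 0.24648666,  0.6663158 , -0.7037525 ]]), 't': array([-501.06302191,  181.87474756, 1590.08053236])}
```

View pics/top0.png

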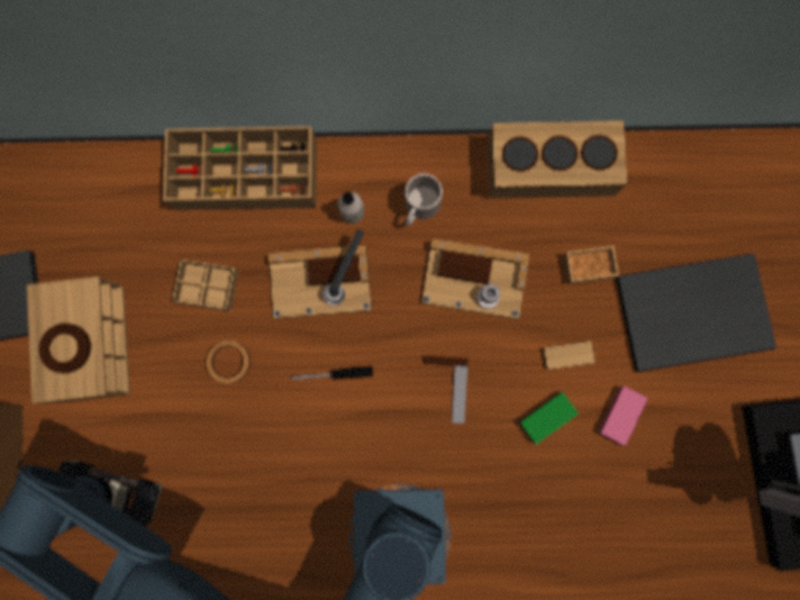

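View pics/side0.png

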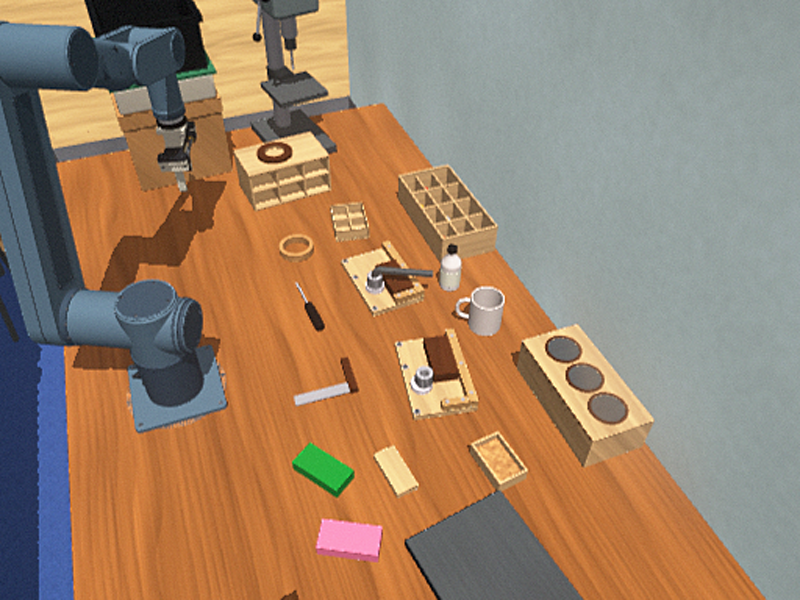

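The open jig is the right one in the top view: empty socket at about (488,296), loose blank at (465,265), end stop on the right. The tight jig with the key is on the left, with its hub at (333,294). The look-alikes are the green block at (549,418) and the pink one at (624,415), neither of which is walnut. Next I'll set up helpers and bring the wrist camera over the open jig.

```bash
cat > h.py <<'E'
from rig import bot
import cv2, numpy as np
from scipy.spatial.transform import Rotation as Ro
def ray(cal,px,z):
    K,R,t=cal["camera_matrix"],np.array(cal["R"]),np.array(cal["t"])
    d=R.T@np.linalg.inv(K)@np.array([px[0],px[1],1.]); C=-R.T@t
    return C+d*(z-C[2])/d[2]
def proj(cal,X):
    p=cal["camera_matrix"]@(np.array(cal["R"])@np.array(X,float)+cal["t"]); return p[:2]/p[2]
def tool(s): return np.array(s["ee_pos"]),Ro.from_euler("xyz",s["orientation"])
def delta(pos,rpy=None,R=None,s=None):
    s=s or bot.state(); p,R0=tool(s)
    if R is None: R=R0 if rpy is None else Ro.from_euler("xyz",rpy)
    return np.round(R0.inv().apply(np.array(pos)-p)/30,3),np.round(np.degrees((R0.inv()*R).as_rotvec())/8,3)
def shot(name,file=None):
    c=bot.get_calibration(name); im=bot.read_camera(name)
    if file:
        np.savez(f"pics/{file}.npz",im=im,K=c["camera_matrix"],R=c["R"],t=c["t"])
    return c,im
E
python3 - <<'E'
from h import *
ct=bot.get_calibration("top"); f=1.5625
for n,p,z in [("open socket",(488,296),70),("openjig c",(476,278),18),("tight hub",(333,294),70),("key end",(359,234),90),("mug",(423,195),95),("glue",(350,205),135)]:
    print(n,ray(ct,(p[0]/f,p[1]/f),z).round(0))
c=bot.get_calibration("wrist"); s=bot.state(); p,R0=tool(s)
C=-c["R"].T@c["t"]; print("cam in tool",R0.inv().apply(C-p).round(1),"axes",(R0.inv().as_matrix()@c["R"].T).round(3),c["camera_matrix"])
sk=ray(ct,(488/f,296/f),70)
print(delta([sk[0],sk[1]+30,330],[np.pi,0,np.pi/2+np.pi/2]))
E
```

```text
open socket [ 534. -209.   70.]
openjig c [ 585. -187.   18.]
tight hub [545. 144.  70.]
key end [679.  82.  90.]
mug [766. -65.  95.]
glue [735.  98. 135.]
cam in tool [  65.5   -0.7 -165.5] axes [[ 0.001 -0.971 -0.238]
 [ 1.     0.001 -0.   ]
 [ 0.    -0.238  0.971]] [[318.23963121   0.         258.21438972]
 [  0.         318.23963121 191.67319033]
 [  0.           0.           1.        ]]
(array([-18.762, -19.238,  -3.712]), array([-0.011, -0.004, -1.96 ]))
```

```bash
python3 -c "
from h import *
print(delta([600,-30,300],[np.pi,0,np.pi]))"
```

```text
(array([-19.529, -13.877,  -2.721]), array([-0.011, -0.004, -1.96 ]))
```

Request:
drive_tool(moves=[[-1,-19.53,-13.88,-2.7,-0.01,0,-1.96],[-1,-19.53,-13.88,-2.7,-0.01,0,-1.96],[-1,-19.53,-13.88,-2.7,-0.01,0,-1.96],[-1,-19.53,-13.88,-2.7,-0.01,0,-1.96],[-1,-19.53,-13.88,-2.7,-0.01,0,-1.96],[-1,-19.53,-13.88,-2.7,-0.01,0,-1.96],[-1,-19.53,-13.88,-2.7,-0.01,0,-1.96],[-1,-19.53,-13.88,-2.7,-0.01,0,-1.96],[-1,-19.53,-13.88,-2.7,-0.01,0,-1.96],[-1,-19.53,-13.88,-2.7,-0.01,0,-1.96],[-1,-19.53,-13.88,-2.7,-0.01,0,-1.96],[-1,-19.53,-13.88,-2.7,-0.01,0,-1.96]])

```text
t: 1.3
ee_pos: [520.1, 68.5, 285.1]
orientation: [3.14, -0.0, 3.141]
contact_force: [0.8, 1.2, 0.0]
finger_gap: 93.1
grip_force: 0.0
```

```bash
python3 -c "
from h import *
print(bot.state()['ee_pos'],delta([600,-30,300],[np.pi,0,np.pi]))"
```

```text
[520.12790051  68.5124545  285.11311435] (array([-2.664, -3.281, -0.502]), array([ 0.012, -0.002, -0.004]))
```

Request:
drive_tool(moves=[[-1,-2.66,-3.28,-0.5,0,0,0],[-1,-2.66,-3.28,-0.5,0,0,0],[-1,-2.66,-3.28,-0.5,0,0,0],[-1,-2.66,-3.28,-0.5,0,0,0],[-1,-2.66,-3.28,-0.5,0,0,0],[-1,-2.66,-3.28,-0.5,0,0,0]])

```text
t: 1.9
ee_pos: [598.4, -27.0, 299.7]
orientation: [3.14, -0.001, -3.141]
contact_force: [-0.5, -0.4, 0.1]
finger_gap: 93.4
grip_force: 0.0
```

```bash
python3 -c "
from h import *
print(bot.state()['ee_pos'],bot.state()['joint_vel'])
c,im=shot('wrist','w1')
cv2.imwrite('pics/w1.png',cv2.resize(im[:,:,::-1],(800,600),interpolation=cv2.INTER_CUBIC))"
```

```text
[598.39105086 -27.03860307 299.68926898] [ 0.00983593 -0.01205518  0.00223864 -0.00038066 -0.00107134 -0.00072371]
```

View pics/w1.png

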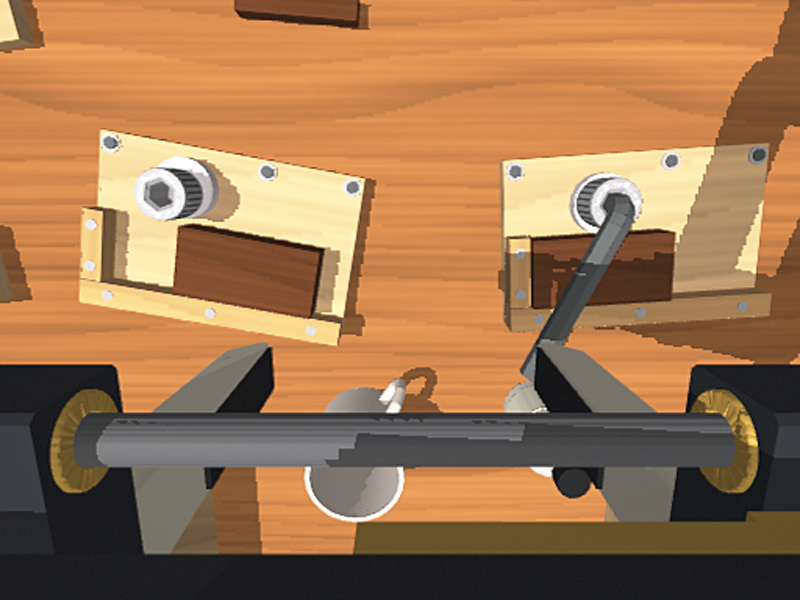

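The wrist view shows the open jig on the left: hub at (160,193) with a dark hex recess, loose walnut blank at (248,270) and stop at (92,245). The tight jig is on the right: hub at (610,200), key running down to about (530,370). I'll go closer over the open jig.

Request:
drive_tool(moves=[[-1,-0.2,-5.9,4,0,0,0],[-1,-0.2,-5.9,4,0,0,0],[-1,-0.2,-5.9,4,0,0,0],[-1,-0.2,-5.9,4,0,0,0],[-1,-0.2,-5.9,4,0,0,0],[-1,-0.2,-5.9,4,0,0,0],[-1,-0.2,-5.9,4,0,0,0]])

```text
t: 2.65
ee_pos: [605.5, -203.4, 180.9]
orientation: [3.14, 0.001, -3.141]
contact_force: [-0.2, -1.0, 0.2]
finger_gap: 93.1
grip_force: 0.0
```

```bash
python3 -c "
from h import *
print(bot.state()['ee_pos'],bot.state()['joint_vel'].round(3))
c,im=shot('wrist','w2')
cv2.imwrite('pics/w2.png',cv2.resize(im[:,:,::-1],(800,600),interpolation=cv2.INTER_CUBIC))"
```

```text
[ 605.5386255  -203.39046625  180.92120329] [ 0.016 -0.02  -0.01   0.    -0.001 -0.   ]
```

View pics/w2.png

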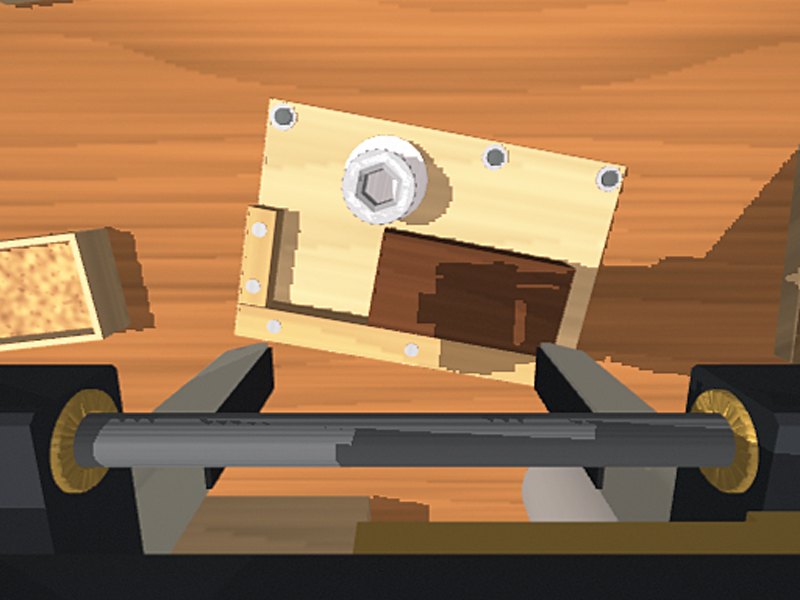

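The board's back edge runs (270,98) to (626,167), the hub top is near (380,186), and the blank is the quad (386,230), (576,265), (556,355), (370,318). It is dark walnut in the empty-socket jig, so it is the one meant. Next are the numbers and one enlarged crop to confirm the hub and blank.

Run:
```python
from h import *
d=np.load("pics/w2.npz"); im=d["im"]; c=dict(camera_matrix=d["K"],R=d["R"],t=d["t"]); f=1.5625
cr=im[80:230,145:410]; cv2.imwrite("pics/w2c.png",cv2.resize(cr[:,:,::-1],None,fx=3,fy=3,interpolation=cv2.INTER_CUBIC))
P=lambda u,v,z: ray(c,(u/f,v/f),z)
a,b=P(270,98,18),P(626,167,18); print("back edge",a.round(1),b.round(1),np.linalg.norm(b-a).round(1))
v=(b-a)/np.linalg.norm(b-a); yaw=np.arctan2(-v[0],v[1]); print("jig yaw deg",np.degrees(yaw))
J=Ro.from_euler("z",yaw)
org=(a+b)/2+J.apply([75,0,-18]); print("jig origin",org.round(1))
for n,p,z in [("hub c",(380,186),70),("blank tl",(386,230),48),("tr",(576,265),48),("br",(556,355),48),("bl",(370,318),48),("screw1",(284,117),18),("screw3",(609,178),18),("stopfar",(279,210),40)]:
    X=P(*p,z); print(n,X.round(1),"in jig",J.inv().apply(X-org).round(1))
print("cam axis world",(org+J.apply([-34.7,-37,70])).round(1))
```

```text
back edge [ 492.1 -286.4   18. ] [533.  -61.8  18. ] 228.3
jig yaw deg -10.31301916996971
jig origin [ 586.3 -187.6    0. ]
hub c [ 544.2 -216.6   70. ] in jig [-36.3 -36.2  70. ]
blank tl [ 570.2 -214.3   48. ] in jig [-11.1 -29.2  48. ]
tr [591.2 -99.   48. ] in jig [-11.1  88.   48. ]
br [ 649.1 -106.8   48. ] in jig [47.3 90.7 48. ]
bl [ 624.8 -224.6   48. ] in jig [ 44.5 -29.6  48. ]
screw1 [ 503.2 -278.4   18. ] in jig [ -65.5 -104.3   18. ]
screw3 [539.8 -72.   18. ] in jig [-66.5 105.4  18. ]
stopfar [ 559.  -279.5   40. ] in jig [-10.5 -95.3  40. ]
cam axis world [ 545.6 -217.7   70. ]
```

View pics/w2c.png

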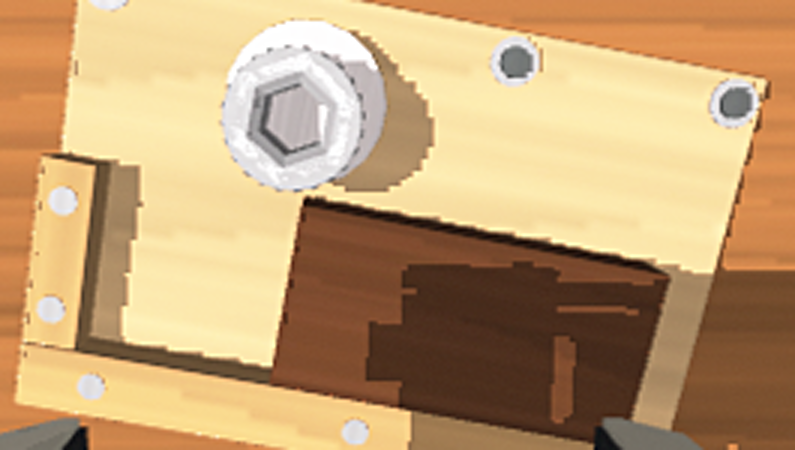

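The crop shows the empty hex recess centred near crop (292,118), and the walnut blank whose near end has been cleared of the stop. This is the right jig and blank. Next I'll measure the hex centre and phase.

```bash
cat >> h.py <<'E'
def hexfit(c,im,px,z,ths=(150,165,180,195,205)):
    S=8; x0,y0=int(px[0])-16,int(px[1])-16
    g=cv2.resize(cv2.cvtColor(im,cv2.COLOR_RGB2GRAY)[y0:y0+33,x0:x0+33],None,fx=S,fy=S,interpolation=cv2.INTER_CUBIC)
    out=[]
    for th in ths:
        m=(g<th).astype(np.uint8)
        cs,_=cv2.findContours(m,cv2.RETR_EXTERNAL,cv2.CHAIN_APPROX_NONE)
        cs=[k for k in cs if cv2.pointPolygonTest(k,(float((px[0]-x0+.5)*S),float((px[1]-y0+.5)*S)),True)>-25 and 2000<cv2.contourArea(k)<45000]
        if not cs: print(th,"none"); continue
        k=cv2.convexHull(max(cs,key=cv2.contourArea))[:,0,:].astype(np.float32)
        # resample hull densely
        kk=np.concatenate([np.linspace(k[i],k[(i+1)%len(k)],20,endpoint=False) for i in range(len(k))])
        W=np.array([ray(c,((q[0]+.5)/S-.5+x0,(q[1]+.5)/S-.5+y0),z)[:2] for q in kk]).astype(np.float32)
        M=cv2.moments(W.reshape(-1,1,2)); ctr=np.array([M["m10"],M["m01"]])/M["m00"]
        e=W-ctr; ph=np.unwrap(np.arctan2(e[:,1],e[:,0])); r=np.hypot(*e.T)
        F=np.sum(r[:-1]*np.exp(-6j*ph[:-1])*np.diff(ph)); F*=np.sign(ph[-1]-ph[0])
        out.append((th,*ctr.round(1),round(np.degrees(-np.angle(F)/6)%60,1),round(np.sqrt(2*M["m00"]/np.sqrt(3)*1.0),1),round(abs(F),2)))
    return out
E
python3 - <<'E'
from h import *
d=np.load("pics/w2.npz"); im=d["im"]; c=dict(camera_matrix=d["K"],R=d["R"],t=d["t"])
print(cv2.cvtColor(im,cv2.COLOR_RGB2GRAY)[106:132,228:260])
for o in hexfit(c,im,(242.5,119),70,(120,140,150,160,170,180,190,200,210)): print(o)
E
```

```text
[[254 255 250 227 231 233 234 228 209 183 182 176 171 175 178 178 186 204
  200 198 214 231 230 230 242 255 255 255 222 227 228 231]
 [236 247 237 237 235 214 195 180 177 172 174 176 179 184 189 183 171 189
  207 198 195 210 226 228 235 251 252 255 241 222 225 229]
 [240 235 224 196 184 177 174 175 177 180 182 188 187 166 137 103 108 162
  210 205 198 196 209 227 231 239 253 255 255 240 221 223]
 [233 226 160 170 174 176 178 184 189 186 167 138 103 112 139 143 179 181
  193 207 206 198 196 209 226 231 240 252 252 255 242 220]
 [230 211 142 156 177 190 194 182 142 117 110 135 147 189 187 184 187 185
  182 189 203 205 198 197 208 225 230 246 255 251 254 251]
 [232 211 148 158 163 152 121 119 141 150 183 183 189 197 188 185 183 184
  180 182 193 202 207 199 197 207 224 240 255 255 250 253]
 [231 195 142 136 155 104  82 122 196 191 188 187 192 192 185 183 182 184
  179 186 187 189 203 204 200 197 207 225 244 255 255 255]
 [231 164 116 135 158  99  89 140 202 190 183 184 190 191 184 182 182 184
  179 188 187 181 191 204 206 201 197 204 226 254 255 255]
 [231 153 111 139 159  85  90 142 20
[... 2008 characters left out ...]
 105 165 186 137 130  92
  109 148 171 188 189 187 192 197 217 249 255 255 248 242]
 [242 248 238 233 223 162 152 158 165 163 127  68  72  85  89  94 150 170
  189 189 189 189 187 181 177 183 226 255 254 251 253 245]
 [255 255 254 226 232 228 182 151 157 165 162 126 104 150 171 189 190 189
  190 186 182 178 177 180 192 213 244 255 253 255 253 226]]
120 none
140 none
150 none
160 none
170 none
180 none
(190, np.float64(545.0), np.float64(-219.1), np.float64(44.3), np.float64(22.3), np.float64(2.19))
(200, np.float64(544.7), np.float64(-218.2), np.float64(42.9), np.float64(23.6), np.float64(2.53))
(210, np.float64(544.7), np.float64(-218.1), np.float64(43.1), np.float64(24.0), np.float64(2.9))
```

```bash
cat >> h.py <<'E'
YJ=np.radians(-10.3); OJ=np.array([586.3,-187.6,0]); J=Ro.from_euler("z",YJ)
def jw(x,y,z): return OJ+J.apply([x,y,z])
E
python3 - <<'E'
from h import *
r=[np.pi,0,YJ+np.pi/2]
print(jw(18,115,110)); print(delta(jw(18,115,110),r))
E
```

```text
[624.57218542 -77.67166051 110.        ]
(array([-0.623,  4.179,  2.389]), array([2.0000e-02, 6.0000e-03, 1.2549e+01]))
```

Request:
drive_tool(moves=[[0.57,-0.62,4.18,2.39,0.02,0.01,12.55],[0.57,-0.62,4.18,2.39,0.02,0.01,12.55],[0.57,-0.62,4.18,2.39,0.02,0.01,12.55],[0.57,-0.62,4.18,2.39,0.02,0.01,12.55],[0.57,-0.62,4.18,2.39,0.02,0.01,12.55],[0.57,-0.62,4.18,2.39,0.02,0.01,12.55],[0.57,-0.62,4.18,2.39,0.02,0.01,12.55],[0.57,-0.62,4.18,2.39,0.02,0.01,12.55],[0.57,-0.62,4.18,2.39,0.02,0.01,12.55],[0.57,-0.62,4.18,2.39,0.02,0.01,12.55],[0.57,-0.62,4.18,2.39,0.02,0.01,12.55],[0.57,-0.62,4.18,2.39,0.02,0.01,12.55]])

```text
t: 3.9
ee_pos: [624.7, -77.2, 110.5]
orientation: [3.141, -0.0, 1.386]
contact_force: [0.5, 0.3, -0.2]
finger_gap: 19.9
grip_force: 0.0
```

Run:
```python
from h import *
s=bot.state(); r=[np.pi,0,YJ+np.pi/2]
print(s["ee_pos"],s["orientation"],s["finger_gap"]); 
for p in [(18,115,29),(18,33,29)]: print(delta(jw(*p),r,s=s))
```

```text
[624.70122896 -77.22070216 110.48261995] [ 3.14096197e+00 -3.50843760e-04  1.38625914e+00] 19.931470965301166
(array([-0.017, -0.003,  2.716]), array([ 0.005, -0.003, -0.034]))
(array([-2.75 ,  0.01 ,  2.715]), array([ 0.005, -0.003, -0.034]))
```

Request:
drive_tool(moves=[[0.57,0,0,1.4,0,0,0],[0.57,0,0,2.72,0,0,0],[0.57,0,0,2.72,0,0,0],[0.57,-0.3,0,2.72,0,0,0],[0.57,-0.6,0,2.72,0,0,0],[0.57,-0.9,0,2.72,0,0,0],[0.57,-1.2,0,2.72,0,0,0],[0.57,-1.5,0,2.72,0,0,0],[0.57,-1.8,0,2.72,0,0,0],[0.57,-2.1,0,2.72,0,0,0],[0.57,-2.4,0,2.72,0,0,0],[0.57,-2.6,0,2.72,0,0,0]])

```text
t: 5.1
ee_pos: [609.2, -157.0, 26.5]
orientation: [-3.139, -0.0, 1.389]
contact_force: [0.3, 2.9, 1.9]
finger_gap: 19.9
grip_force: 1.4
```

Request:
drive_tool(moves=[[0.57,-0.1,0,0,0,0,0],[0.57,-0.15,0,0,0,0,0],[0.57,-0.2,0,0,0,0,0]])

```text
t: 5.4
ee_pos: [608.7, -158.5, 26.5]
orientation: [-3.138, -0.006, 1.389]
contact_force: [3.5, 17.3, 4.2]
finger_gap: 20.0
grip_force: 8.9
```

Request:
drive_tool(moves=[[0.57,0.4,0,0,0,0,0],[0.57,0.4,0,-1.4,0,0,0],[0.57,0.2,0,-2.9,0,0,0],[0,-1.2,1,-2.9,0,0,0],[0,-3,1.7,-2.9,0,0,0],[0,-3.6,1.7,-2.9,0,0,0],[0,-3.6,1.7,-2.9,0,0,0]])

```text
t: 6.1
ee_pos: [638.4, -282.4, 112.5]
orientation: [-3.138, 0.002, 1.385]
contact_force: [-0.3, 0.9, 0.1]
finger_gap: 44.8
grip_force: 0.0
```

Run:
```python
from h import *
s=bot.state(); print(s["ee_pos"],J.inv().apply(s["ee_pos"]-OJ),s["joint_vel"].round(3)); 
c,im=shot("wrist","w3")
cv2.imwrite('pics/w3.png',cv2.resize(im[:,:,::-1],(800,600),interpolation=cv2.INTER_CUBIC))
```

```text
[ 638.43629508 -282.41413239  112.5492089 ] [ 68.24909756 -83.9641212  112.5492089 ] [ 0.053 -0.02   0.051  0.038  0.008  0.03 ]
```

View pics/w3.png

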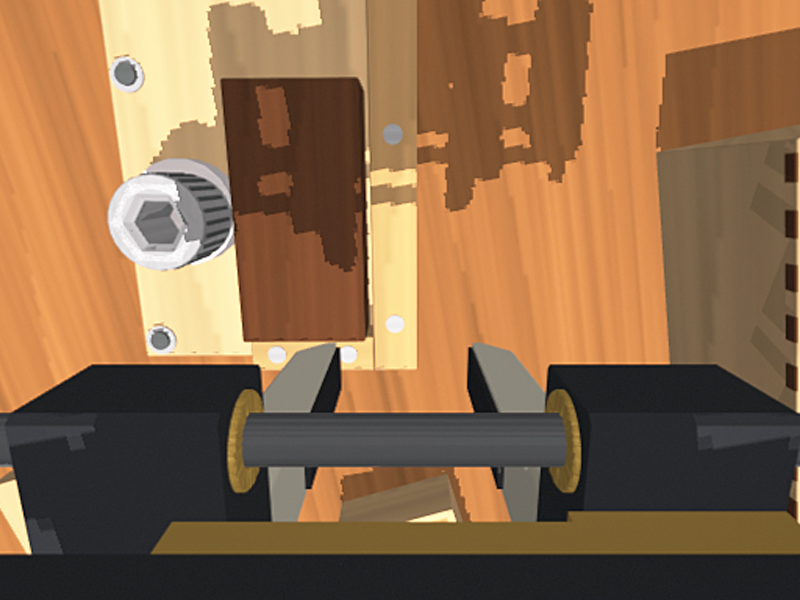

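The blank now sits at (300,210), up against the stop at the bottom (about row 345), parallel to the fence with a thin gap, so it is home. The socket hex is at (160,222) with its corners pointing roughly along jig ±x. I'll get the phase and centre from both pictures.

```bash
cat >> h.py <<'E'
def hexphase(c,im,ctr,z,rmin=0,rmax=13,S=4):
    """6-fold gradient-direction phase of a patch, sampled on the plane z (mm grid)"""
    n=int(2*rmax*S)+1; g=np.linspace(-rmax,rmax,n)
    X,Y=np.meshgrid(g,g); uv=np.array([proj(c,(ctr[0]+a,ctr[1]+b,z)) for a,b in zip(X.ravel(),Y.ravel())],np.float32)
    p=cv2.remap(cv2.cvtColor(im,cv2.COLOR_RGB2GRAY),uv[:,0].reshape(n,n),uv[:,1].reshape(n,n),cv2.INTER_LINEAR).astype(np.float32)
    p=cv2.GaussianBlur(p,(0,0),0.8*S); gx,gy=cv2.Sobel(p,5,1,0),cv2.Sobel(p,5,0,1)
    m=np.hypot(X,Y); w=(m<rmax-1)&(m>rmin); a=np.arctan2(gy,gx); q=np.hypot(gx,gy)
    F=np.sum((q*np.exp(6j*a))[w]); return (np.degrees(np.angle(F))/6+30)%60, abs(F)/q[w].sum()
E
python3 - <<'E'
from h import *
for n,px in [("w2",(242.5,119)),("w3",(102,142))]:
    d=np.load(f"pics/{n}.npz"); im=d["im"]; c=dict(camera_matrix=d["K"],R=d["R"],t=d["t"])
    ctr=ray(c,px,70); print(n,ctr.round(1))
    for rm in (11,13): print(rm,hexphase(c,im,ctr,70,5,rm),hexphase(c,im,ctr,66,5,rm))
    for o in hexfit(c,im,px,70,(180,190,200,210)): print(o)
d=np.load("pics/w3.npz"); c=dict(camera_matrix=d["K"],R=d["R"],t=d["t"]); f=1.5625
for p,z in [((222,78),48),((360,78),48),((245,340),48),((365,340),48),((366,362),40)]: print(J.inv().apply(ray(c,(p[0]/f,p[1]/f),z)-OJ).round(1))
E
```

```text
w2 [ 544.2 -217.2   70. ]
11 (np.float32(48.513504), np.float32(0.5829587)) (np.float32(48.487457), np.float32(0.58069897))
13 (np.float32(48.215645), np.float32(0.59631497)) (np.float32(48.234253), np.float32(0.5938969))
180 none
(190, np.float64(545.0), np.float64(-219.1), np.float64(44.3), np.float64(22.3), np.float64(2.19))
(200, np.float64(544.7), np.float64(-218.2), np.float64(42.9), np.float64(23.6), np.float64(2.53))
(210, np.float64(544.7), np.float64(-218.1), np.float64(43.1), np.float64(24.0), np.float64(2.9))
w3 [ 547.  -217.7   70. ]
11 (np.float32(47.921913), np.float32(0.5933987)) (np.float32(48.380375), np.float32(0.41387263))
13 (np.float32(47.734837), np.float32(0.5394102)) (np.float32(47.740387), np.float32(0.48240057))
180 none
190 none
200 none
210 none
[-9.6 22.6 48. ]
[49.7 22.2 48. ]
[ -9.3 -95.7  48. ]
[ 49.1 -96.   48. ]
[  48.6 -110.4   40. ]
```

Run:
```python
from h import *
d=np.load("pics/w1.npz"); c=dict(camera_matrix=d["K"],R=d["R"],t=d["t"]); f=1.5625
for p,z in [((607,203),70),((621,205),95),((160,193),70),((503,162),18),((768,143),18)]: print(ray(c,(p[0]/f,p[1]/f),z).round(1))
print(delta([650,142,190],[np.pi,0,np.pi]))
```

```text
[551.2 131.8  70. ]
[551.5 132.1  95. ]
[ 544.  -216.5   70. ]
[518.8  59.   18. ]
[502.7 286.5  18. ]
(array([13.89 , -2.213, -2.58 ]), array([ -0.022,  -0.024, -12.573]))
```

Request:
drive_tool(moves=[[-1,0,0,-1.6,0,0,0],[-1,1,0,-2.6,0,0,-1],[-1,13.5,-2.2,-2.6,0,0,-12.57],[-1,13.5,-2.2,-2.6,0,0,-12.57],[-1,13.5,-2.2,-2.6,0,0,-12.57],[-1,13.5,-2.2,-2.6,0,0,-12.57],[-1,13.5,-2.2,-2.6,0,0,-12.57],[-1,13.5,-2.2,-2.6,0,0,-12.57],[-1,13.5,-2.2,-2.6,0,0,-12.57],[-1,13.5,-2.2,-2.6,0,0,-12.57],[-1,13.5,-2.2,-2.6,0,0,-12.57],[-1,13.5,-2.2,-2.6,0,0,-12.57]])

```text
t: 7.35
ee_pos: [646.2, 135.9, 191.3]
orientation: [3.142, -0.004, 3.039]
contact_force: [-0.3, -0.6, -0.6]
finger_gap: 93.1
grip_force: 0.0
```

Request:
drive_tool(moves=[[-1,0,0,0,0,0,-2.2],[-1,0,0,0,0,0,-2.2],[-1,0,0,0,0,0,-2.2]])

```text
t: 7.65
ee_pos: [646.6, 134.0, 191.4]
orientation: [3.14, -0.003, -2.944]
contact_force: [-0.2, -0.4, 0.3]
finger_gap: 93.4
grip_force: 0.0
```

Run:
```python
from h import *
s=bot.state(); print(s["ee_pos"],s["orientation"],s["joint_vel"].round(3)); 
c,im=shot("wrist","w4")
cv2.imwrite('pics/w4.png',cv2.resize(im[:,:,::-1],(800,600),interpolation=cv2.INTER_CUBIC))
```

```text
[646.64758092 133.99185682 191.41671214] [ 3.14040505 -0.00343374 -2.94409838] [-0.007 -0.001 -0.004  0.001  0.     0.076]
```

View pics/w4.png

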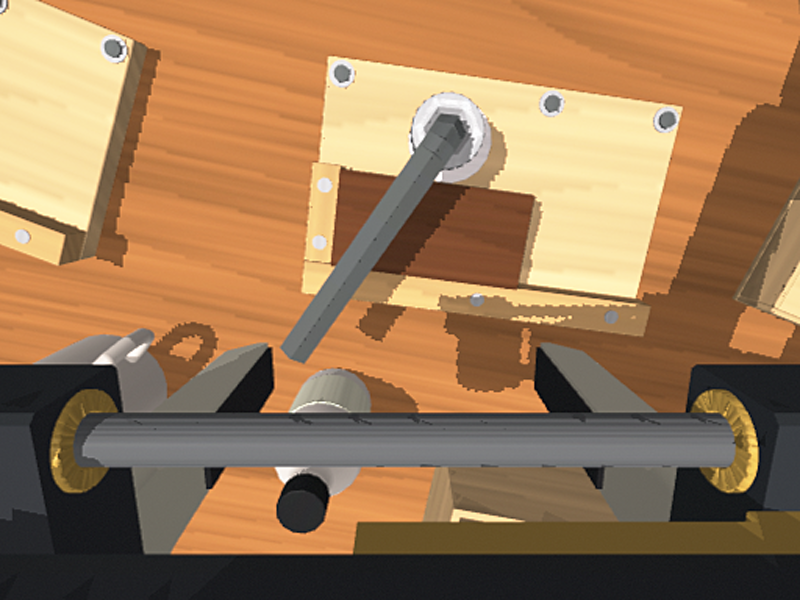

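The key runs from its elbow at about (452,128) over the tight hub to its free end at about (295,355), with the glue bottle just past that end. I'll measure the key's axis from a mask.

```bash
cat >> h.py <<'E'
def keyline(c,im,seed,z=88.5,sat=45,vmax=150):
    hsv=cv2.cvtColor(im,cv2.COLOR_RGB2HSV); m=((hsv[...,1]<sat)&(hsv[...,2]<vmax)&(hsv[...,2]>60)).astype(np.uint8)
    n,l=cv2.connectedComponents(m,connectivity=4); k=l==l[int(seed[1]),int(seed[0])]
    v,u=np.nonzero(k); W=np.array([ray(c,(a,b),z)[:2] for a,b in zip(u,v)])
    return W,(u,v)
E
python3 - <<'E'
from h import *
d=np.load("pics/w4.npz"); im=d["im"]; c=dict(camera_matrix=d["K"],R=d["R"],t=d["t"]); f=1.5625
print(im[150:160,225:250].mean(2).astype(int)[::3])
W,(u,v)=keyline(c,im,(370/f,243/f)); print(len(u),u.min(),u.max(),v.min(),v.max())
# arm middle part only
a0=ray(c,(452/f,128/f),88.5)[:2]; a1=ray(c,(295/f,355/f),88.5)[:2]; e=(a1-a0)/np.linalg.norm(a1-a0); print("eye",a0,a1,np.degrees(np.arctan2(e[1],e[0])),np.linalg.norm(a1-a0))
for _ in range(3):
    s=(W-a0)@e; n=(W-a0)@np.array([-e[1],e[0]]); sel=(s>30)&(s<140)&(abs(n)<15)
    bins=[(s[sel&(s>b)&(s<b+6)].mean(),n[sel&(s>b)&(s<b+6)].mean()) for b in range(30,134,6)]
    p=np.polyfit(*np.array(bins).T,1); th=np.arctan2(e[1],e[0])+np.arctan(p[0]); a0=a0+p[1]*np.array([-e[1],e[0]]); e=np.array([np.cos(th),np.sin(th)])
s=(W-a0)@e; n=(W-a0)@np.array([-e[1],e[0]]); sel=abs(n)<12
print("angle",np.degrees(th),"line pt",a0,"s range",np.percentile(s[sel],[0.2,99.8]),"width",np.percentile(n[sel&(s>40)&(s<130)],[1,99]))
print("end",a0+e*np.percentile(s[sel],99.8)); E=a0+e*np.percentile(s[sel],99.9)
print("origin by end", E-e*151.5)
g=lambda u,v,z: ray(c,(u/f,v/f),z).round(1)
a,b=g(328,57,18),g(683,106,18); t=(b-a)/np.linalg.norm(b-a); yaw=np.arctan2(-t[0],t[1]); print("tight yaw",np.degrees(yaw),np.linalg.norm(b-a),"cam axis",((a+b)/2+Ro.from_euler('z',yaw).apply([40.3,-37,52])).round(1))
E
```

```text
[[ 85  83  87 106 119 119 117 118 117 117 118 118 119 118 119 117 104 100
  101 101 103 101 102 101 103]
 [ 87 105 121 119 118 117 119 117 117 117 118 118 121 113  73  73 104 102
  102 103 101 101 101 103 106]
 [120 118 119 117 118 118 118 118 118 118 118 112 102 102 102 102 100 102
  103 102 102 103 106 100  61]
 [119 118 118 118 118 120 118 118 118 111 101 101 103 103 103 102 100 102
  103 103 105  99  62  47  51]]
3912 180 302 73 231
eye [552.48713524 140.02434607] [690.25953913  79.14698689] -23.839151001941232 150.62300001563474
angle -24.214321701190674 line pt [552.17158578 139.31017649] s range [ -5.80393679 152.55710163] width [-8.13964901  8.19542811]
end [691.30635097  76.73872636]
origin by end [553.49511255 138.71496228]
tight yaw 4.1141896635372355 228.58906360541397 cam axis [553.3 139.5  70. ]
```

Run:
```python
from h import *
s=bot.state(); r=[np.pi,0,np.radians(155.8)]
for p in [(585.2,124.6,125),(585.2,124.6,70)]: print(delta(p,r,s=s))
```

```text
(array([2.067, 0.091, 2.222]), array([ 1.000e-03, -2.500e-02,  4.409e+00]))
(array([2.061, 0.089, 4.056]), array([ 1.000e-03, -2.500e-02,  4.409e+00]))
```

Request:
drive_tool(moves=[[-0.1,2.07,0.09,2.22,0,-0.02,4.41],[-0.1,2.07,0.09,2.22,0,-0.02,4.41],[-0.1,2.07,0.09,2.22,0,-0.02,4.41],[-0.1,2.07,0.09,2.22,0,-0.02,4.41],[-0.1,2.07,0.09,2.22,0,-0.02,4.41],[-0.1,2.07,0.09,2.22,0,-0.02,4.41],[-0.1,2.07,0.09,2.22,0,-0.02,4.41],[-0.1,2.07,0.09,2.22,0,-0.02,4.41]])

```text
t: 8.5
ee_pos: [586.3, 123.6, 125.5]
orientation: [3.141, 0.0, 2.721]
contact_force: [-1.0, 0.2, 0.0]
finger_gap: 51.2
grip_force: 0.0
```

Run:
```python
from h import *
s=bot.state(); r=[np.pi,0,np.radians(155.8)]; print(s["ee_pos"],s["joint_vel"].round(3),s["finger_gap"])
for p in [(585.2,124.6,70)]: print(delta(p,r,s=s))
```

```text
[586.34091001 123.55787538 125.47367775] [-0.001  0.001  0.002 -0.001  0.     0.006] 51.154628270183075
(array([0.05 , 0.015, 1.849]), array([0.005, 0.003, 0.015]))
```

Request:
drive_tool(moves=[[-0.1,0.05,0.02,1,0,0,0],[-0.1,0.05,0.02,1.85,0,0,0],[-0.1,0.05,0.02,1.85,0,0,0],[1,0.05,0.02,1.85,0,0,0],[1,0.05,0.02,1.85,0,0,0],[1,0.05,0.02,1.85,0,0,0],[1,0.05,0.02,1.85,0,0,0],[1,0.05,0.02,1.85,0,0,0]], squeeze=60)

```text
t: 9.3
ee_pos: [585.6, 124.8, 70.6]
orientation: [3.14, 0.001, 2.72]
contact_force: [0.7, 0.4, 2.0]
finger_gap: 16.2
grip_force: 60.1
```

Gripped with a gap of about 17 mm. Now I draw it straight up slowly.

Request:
drive_tool(moves=[[1,0,0,-0.2,0,0,0],[1,0,0,-0.5,0,0,0],[1,0,0,-0.9,0,0,0],[1,0,0,-1.3,0,0,0],[1,0,0,-1.8,0,0,0],[1,0,0,-2.4,0,0,0],[1,0,0,-3,0,0,0],[1,0,0,-3.6,0,0,0],[1,0,0,-3.6,0,0,0]])

```text
t: 10.2
ee_pos: [585.8, 124.7, 181.2]
orientation: [3.139, 0.004, 2.72]
contact_force: [0.1, 0.4, -4.5]
finger_gap: 16.6
grip_force: 60.0
```

Run:
```python
from h import *
s=bot.state(); print(s["ee_pos"],s["orientation"],s["torque"].round(2),s["contact_force"])
c,im=shot("wrist","w5"); cs,i2=shot("side","s5")
p=proj(cs,[585,125,160]).astype(int); print(p)
a=cv2.resize(im[:,:,::-1],(400,300),interpolation=cv2.INTER_CUBIC); y,x=max(p[1]-60,0),max(p[0]-80,0)
b=cv2.resize(i2[y:y+120,x:x+160,::-1],(400,300),interpolation=cv2.INTER_CUBIC)
cv2.imwrite("pics/m5.png",np.hstack([a,b])); print(y,x)
```

```text
[585.79938681 124.68183176 181.23814938] [3.1394205  0.00376955 2.72045563] [ 0.06  0.06 -0.01] [ 0.14219088  0.39161868 -4.45677201]
[248 159]
99 168
```

View pics/m5.png

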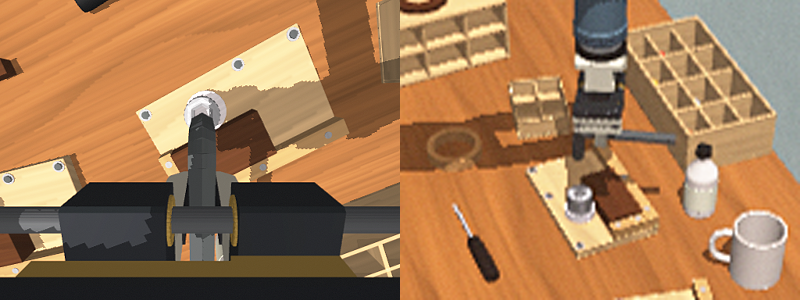

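The left part (wrist) shows the key held in the fingers with the elbow over the now empty tight hub at (205,108). The right part (side) shows it clear of the socket and about level, with its end at (680,140) and the tight blank unmoved. I'll check the droop and work out the carry.

Run:
```python
from h import *
d=np.load("pics/s5.npz"); im=d["im"]; c=dict(camera_matrix=d["K"],R=d["R"],t=d["t"])
print("ideal end",proj(c,[691.5,76.8,199.1]),"elbow",proj(c,[553.4,139,199]),"tip",proj(c,[553.4,139,144.6]), "1mm z",proj(c,[691.5,76.8,209.1])-proj(c,[691.5,76.8,199.1]))
W,(u,v)=keyline(c,im,(270,154),sat=90,vmax=120); print(len(u),u.min(),u.max()) 
for x in range(264,284,3): print(x,v[u==x].mean() if (u==x).any() else None, (u==x).sum())
s=bot.state()
for p in [(568.7,-191.8,165),(568.7,-191.8,125)]: print(delta(p,[np.pi,0,np.radians(-131.8)],s=s))
```

```text
ideal end [277.80768935 152.6727355 ] elbow [239.23124606 151.20376268] tip [239.45516269 161.88340348] 1mm z [ 0.12063057 -2.01922764]
63 254 277
264 153.5 2
267 153.66666666666666 3
270 154.5 2
273 154.5 2
276 155.0 3
279 None 0
282 None 0
(array([-3.837, -9.838,  0.431]), array([ 3.000e-03, -1.000e-03, -9.042e+00]))
(array([-3.837, -9.838,  1.764]), array([ 3.000e-03, -1.000e-03, -9.042e+00]))
```

Run:
```python
from h import *
im=np.load("pics/s5.npz")["im"]; g=cv2.cvtColor(im,cv2.COLOR_RGB2GRAY); hs=cv2.cvtColor(im,cv2.COLOR_RGB2HSV)[...,1]
print("cols 254..282"); 
for r in range(146,164): print(r,g[r,234:284:2], )
print("sat")
for r in range(146,164): print(r,hs[r,234:284:2])
```

```text
cols 254..282
146 [ 97  90 129  96  82 118  79  73 109  67  59 130 147 142 139 142 135 101
  98 101 102  97 156 179 166]
147 [103  97 187 149 140 192 153 141 180 140 144 187 145 151 141 138 142  89
 102 102 107 101  99 221 164]
148 [104  93 123 131 143 143 151 159 159 166 165 166 146 146 135 146 144  98
  98  98 104 104  91 228 154]
149 [105  86 100 124 144 125 142 144 131 105  56 156 146 150 142 148 146 138
 100  98 103 105  99 160 169]
150 [ 99  96 157 195 195 165 191 190 177 149 103 184 134 140 143 134 144 145
  98  99 105 105  99  99 215]
151 [111  90 174 180 175 173 183 184 188 189 169 161 110 117 119 125 131 135
 111  99  98 101 103  87 226]
152 [108  71  64  89 106  94 153 154 145 130 140 139 118 120 118 118 110 104
 116 108 101 107 101  97 158]
153 [ 63  68  47  48  71  56 127 115  91  34  85  87 108 107 108 109 114 118
 125 121 121 117 108  99  88]
154 [ 67  71  46  51  74  68 130 123  98  67  81  70  58  62  74  79  88  94
 109 110 112 116 114 102  88]
155 [ 75  68  54  50  78  81 129 126 106 132 118 110 105 105  94  86  81  75
  62  70  75  86 102 106 101]
156 [ 73  67  55
[... 2069 characters left out ...]
 182 175 174 176 174 180 181
 175 171 157 103 105 120 116]
158 [161 155  24  39 185 161 146 134 138 175 178 173 170 171 176 173 172 172
 177 175 172 114 123 127 122]
159 [177 184  56  40 148 130 138 147 136 150 182 170 174 173 175 184 171 173
 172 177 170 108 122 123 117]
160 [175 164  51  58 124 118 136 142 133 135 171 173 173 173 172 176 177 174
 174 170 176 158 118 113 124]
161 [146 133  46  46 125 123 135 149 143 144 142 178 174 175 180 173 179 173
 172 173 170 165 107 119 117]
162 [125 128  33  79 121 121 122 149 148 135 120 181 175 177 176 175 176 172
 171 167 169 175 122 116 121]
163 [123 120 113 108 123 119 118 133 138 125 130 172 180 177 178 173 165 170
 174 179 173 176 163 121 130]
```

The bar's centre line falls about 1.2 px over 16 px against 0.6 px expected, so the key droops about 2.5°. I'll tilt the tool about −2.2° to level it during the carry.

Run:
```python
from h import *
R=Ro.from_euler("xyz",[np.pi,0,np.radians(-131.8)])*Ro.from_rotvec([0,-0.04,0])
s=bot.state()
for p in [(568.2,-192.3,165)]: print(delta(p,R=R,s=s))
```

```text
(array([-3.828, -9.86 ,  0.431]), array([-0.178, -0.249, -9.041]))
```

Request:
drive_tool(moves=[[1,-3.83,-9.86,0.43,-0.18,-0.25,-9.04],[1,-3.83,-9.86,0.43,-0.18,-0.25,-9.04],[1,-3.83,-9.86,0.43,-0.18,-0.25,-9.04],[1,-3.83,-9.86,0.43,-0.18,-0.25,-9.04],[1,-3.83,-9.86,0.43,-0.18,-0.25,-9.04],[1,-3.83,-9.86,0.43,-0.18,-0.25,-9.04],[1,-3.83,-9.86,0.43,-0.18,-0.25,-9.04],[1,-3.83,-9.86,0.43,-0.18,-0.25,-9.04],[1,-3.83,-9.86,0.43,-0.18,-0.25,-9.04],[1,-3.83,-9.86,0.43,-0.18,-0.25,-9.04],[1,-3.83,-9.86,0.43,-0.18,-0.25,-9.04],[1,-3.83,-9.86,0.43,-0.18,-0.25,-9.04]])

```text
t: 11.5
ee_pos: [568.5, -191.7, 164.3]
orientation: [3.141, 0.04, -2.303]
contact_force: [0.0, -0.1, -4.3]
finger_gap: 16.4
grip_force: 60.0
```

Run:
```python
from h import *
R=Ro.from_euler("xyz",[np.pi,0,np.radians(-131.8)])*Ro.from_rotvec([0,-0.04,0])
s=bot.state(); print(s["ee_pos"],s["joint_vel"].round(3))
print(delta((568.2,-192.3,125),R=R,s=s))
c,im=shot("side","s6"); g=cv2.cvtColor(im,cv2.COLOR_RGB2GRAY)
O=s["ee_pos"]-34.5*np.array([.6665,.7455,0])-[0,0,38]; 
for x,z in [(0,0),(0,54.5),(75,54.5),(151.5,54.5)]: print((x,z),proj(c,O+np.array([.6665*x,.7455*x,z])).round(1))
print("socket",proj(c,[545.2,-218,70]).round(1))
p=proj(c,O).astype(int); b=im[p[1]-60:p[1]+60,p[0]-50:p[0]+110,::-1]; print(p)
cv2.imwrite("pics/s6.png",cv2.resize(b,(800,600),interpolation=cv2.INTER_CUBIC))
```

```text
[ 568.54115843 -191.7260842   164.27427127] [ 0.005 -0.004 -0.006  0.002  0.001 -0.015]
(array([ 0.075, -0.006,  1.307]), array([ 0.006,  0.002, -0.016]))
(0, 0) [271.9 227.7]
(0, 54.5) [272.5 217.1]
(75, 54.5) [279.4 202.5]
(151.5, 54.5) [286.  188.6]
socket [271.3 238.3]
[271 227]
```

View pics/s6.png

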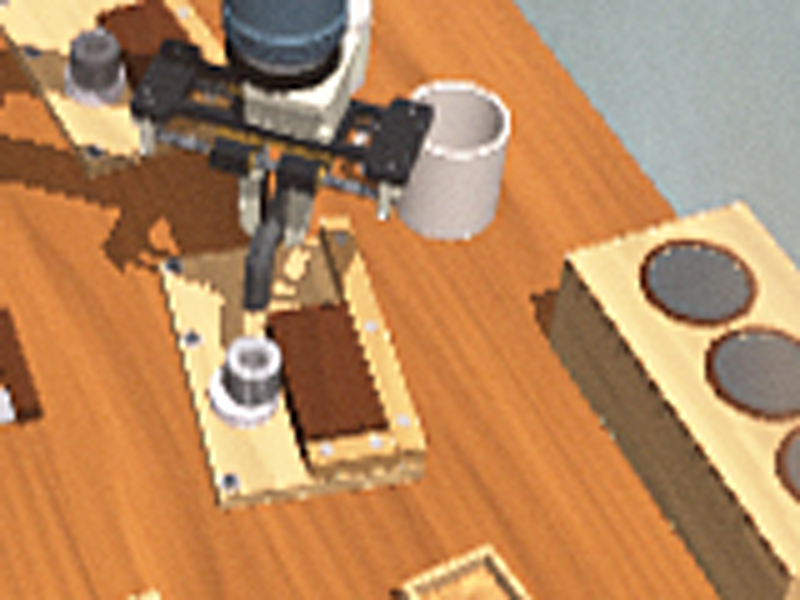

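The side crop shows the key's tip at (257,300) directly above the open socket mouth at (253,352), in line with the prediction. Going down in small steps.

Request:
drive_tool(moves=[[1,0.07,0,0.6,0,0,-0.02],[1,0.07,0,1.3,0,0,-0.02],[1,0.07,0,1.7,0,0,-0.02],[1,0.07,0,1.7,0,0,-0.02],[1,0.07,0,1.8,0,0,-0.02],[1,0.07,0,1.9,0,0,-0.02],[1,0.07,0,2.0,0,0,-0.02],[1,0.07,0,2.1,0,0,-0.02]])

```text
t: 12.35
ee_pos: [569.9, -191.8, 102.6]
orientation: [-3.14, 0.042, -2.298]
contact_force: [1.9, 4.6, 6.3]
finger_gap: 16.2
grip_force: 60.0
```

Request:
drive_tool(moves=[[1,-0.05,0,-0.05,0,0,0],[1,-0.1,0,-0.05,0,0,0],[1,-0.1,0,-0.05,0,0,0]])

```text
t: 12.65
ee_pos: [571.2, -189.9, 103.5]
orientation: [-3.141, 0.04, -2.298]
contact_force: [-0.6, -0.1, -3.0]
finger_gap: 16.5
grip_force: 60.0
```

Request:
drive_tool(moves=[[1,0,0,0.1,0,0,0],[1,0,0,0.2,0,0,0],[1,0,0,0.3,0,0,0],[1,0,0,0.4,0,0,0]])

```text
t: 13.05
ee_pos: [570.5, -189.5, 90.6]
orientation: [3.14, 0.04, -2.298]
contact_force: [-4.8, -1.6, -2.2]
finger_gap: 16.3
grip_force: 60.0
```

Request:
drive_tool(moves=[[1,0.02,0.03,0.1,0,0,0],[1,0.02,0.03,0.2,0,0,0],[1,0.02,0.03,0.3,0,0,0],[1,0.02,0.03,0.4,0,0,0],[1,0.02,0.03,0.48,0,0,0]])

```text
t: 13.55
ee_pos: [570.1, -189.5, 76.7]
orientation: [3.142, 0.039, -2.298]
contact_force: [-6.1, -3.6, -1.2]
finger_gap: 16.1
grip_force: 60.0
```

Request:
drive_tool(moves=[[1,0.04,0.06,0.08,0,0,0],[1,0.04,0.06,0.12,0,0,0],[1,0.04,0.06,0.12,0,0,0]])

```text
t: 13.85
ee_pos: [569.4, -189.5, 73.5]
orientation: [-3.139, 0.04, -2.298]
contact_force: [-1.6, -4.9, -2.5]
finger_gap: 16.4
grip_force: 60.0
```

Request:
drive_tool(moves=[[0.3,0,0,0,0,0,0],[-0.1,0,0,0,0,0,0],[-0.1,0,0,0,0,0,0],[-0.1,0,0,0,0,0,0],[-0.1,0,0,0,0,0,0],[-0.1,0,0,0,0,0,0]])

```text
t: 14.45
ee_pos: [568.8, -188.3, 73.4]
orientation: [-3.141, 0.041, -2.298]
contact_force: [0.0, -0.2, 0.3]
finger_gap: 51.0
grip_force: 0.0
```

Request:
drive_tool(moves=[[-0.1,0,0,-1,0,0,0],[-0.1,0,0,-2,0,0.2,0],[-0.1,-1.5,0,-3,0,0.3,0],[-0.1,-3,0,-3,0,0.3,0],[-0.1,-3,0,-3,0,0.3,0],[-0.1,-3,0,-3,0,0.3,0]])

```text
t: 15.05
ee_pos: [626.2, -122.9, 166.6]
orientation: [-3.142, -0.002, -2.295]
contact_force: [-0.3, 0.2, -0.4]
finger_gap: 51.1
grip_force: 0.0
```

Run:
```python
from h import *
s=bot.state(); print(s["ee_pos"],s["orientation"],s["joint_vel"].round(3)); 
c,im=shot("wrist","w7")
for k in (80,120,150): print(proj(c,[545.2+.667*k,-218+.745*k,88.5]).round(0))
cv2.imwrite('pics/w7.png',cv2.resize(im[:,:,::-1],(800,600),interpolation=cv2.INTER_CUBIC))
```

```text
[ 626.17710581 -122.91830339  166.62241625] [-3.14157434e+00 -1.58357898e-03 -2.29534504e+00] [-0.038 -0.     0.034 -0.009 -0.001 -0.003]
[255. 143.]
[254. 194.]
[254. 230.]
```

View pics/w7.png

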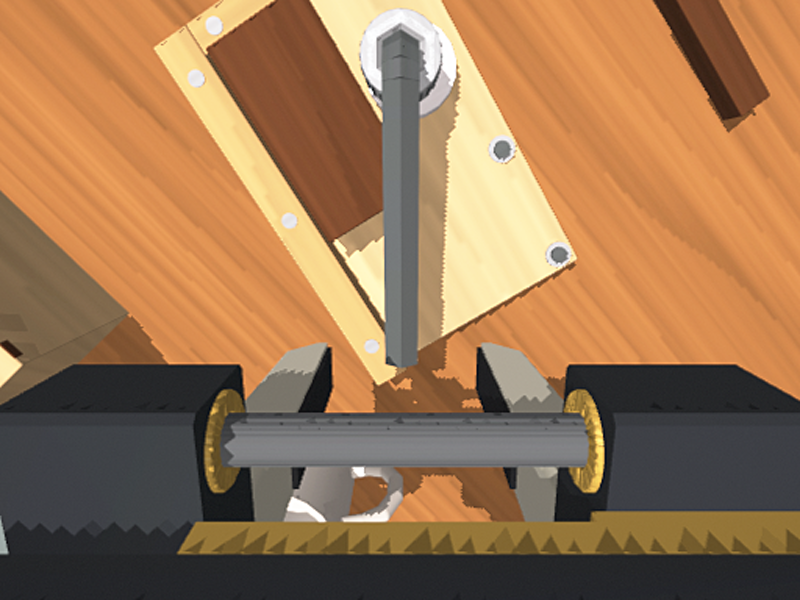

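The key stands in the open socket with its elbow at (400,35) and its long arm straight down to the free end at (400,362), between the fingers. The blank is still against the stop. I'll measure its axis.

```bash
cat >> h.py <<'E'
def fitkey(c,im,seed,a0,a1,z=88.5,lo=30,hi=140):
    W,_=keyline(c,im,seed,z); a0,a1=np.array(a0,float),np.array(a1,float); e=(a1-a0)/np.linalg.norm(a1-a0)
    for _ in range(3):
        N=np.array([-e[1],e[0]]); s=(W-a0)@e; n=(W-a0)@N; sel=(s>lo)&(s<hi)&(abs(n)<15)
        B=[(s[k].mean(),n[k].mean()) for k in (sel&(s>b)&(s<b+6) for b in range(lo,hi-6,6)) if k.any()]
        p=np.polyfit(*np.array(B).T,1); th=np.arctan2(e[1],e[0])+np.arctan(p[0]); a0=a0+p[1]*N; e=np.array([np.cos(th),np.sin(th)])
    N=np.array([-e[1],e[0]]); s=(W-a0)@e; n=(W-a0)@N; k=abs(n)<12
    E=a0+e*np.percentile(s[k],99.8); return np.degrees(th),E,E-151.5*e,np.percentile(n[k&(s>lo)&(s<hi)],[1,99])
E
python3 - <<'E'
from h import *
d=np.load("pics/w7.npz"); im=d["im"]; c=dict(camera_matrix=d["K"],R=d["R"],t=d["t"]); f=1.5625
a0=ray(c,(400/f,45/f),88.5)[:2]; a1=ray(c,(400/f,362/f),88.5)[:2]
for z in (86,88.5,92): print(z,fitkey(c,im,(400/f,200/f),a0,a1,z))
g=lambda u,v,z: ray(c,(u/f,v/f),z).round(1)
print("hub top c",g(400,50,70))
E
```

```text
86 (np.float64(48.60811714209347), array([ 646.45907764, -102.34229456]), array([ 546.28643078, -215.9983143 ]), array([-8.33148709,  8.28255498]))
88.5 (np.float64(48.612837212796464), array([ 645.80496878, -103.04586649]), array([ 545.64168533, -216.71013814]), array([-8.25012697,  8.19586728]))
92 (np.float64(48.580606302262495), array([ 644.91753275, -104.05944512]), array([ 544.69032496, -217.66735338]), array([-8.132862  ,  8.07570213]))
hub top c [ 543.8 -218.8   70. ]
```

Run:
```python
from h import *
s=bot.state()
print(delta((636.8,-113.5,69),[np.pi,0,np.radians(-131.4)],s=s))
for p in range(6,54,6): print(p, round(4.6*(1-np.cos(np.radians(p))),2), round(-4.6*np.sin(np.radians(p)),2), p/8)
```

```text
(array([-0.515, -0.061,  3.238]), array([ 0.006, -0.016, -0.024]))
6 0.03 -0.48 0.75
12 0.1 -0.96 1.5
18 0.23 -1.42 2.25
24 0.4 -1.87 3.0
30 0.62 -2.3 3.75
36 0.88 -2.7 4.5
42 1.18 -3.08 5.25
48 1.52 -3.42 6.0
```

Request:
drive_tool(moves=[[-0.1,-0.5,-0.06,1.2,0,0,0],[-0.1,-0.5,-0.06,2.6,0,0,0],[-0.1,-0.5,-0.06,3.24,0,0,0],[-0.1,-0.5,-0.06,3.24,0,0,0],[1,-0.5,-0.06,3.24,0,0,0],[1,-0.5,-0.06,3.24,0,0,0],[1,-0.5,-0.06,3.24,0,0,0],[1,-0.5,-0.06,3.24,0,0,0],[1,-0.5,-0.06,3.24,0,0,0]], squeeze=30)

```text
t: 16.0
ee_pos: [637.7, -114.1, 70.6]
orientation: [-3.14, -0.001, -2.298]
contact_force: [0.2, 0.9, 0.5]
finger_gap: 17.2
grip_force: 30.0
```

Request:
drive_tool(moves=[[1,0.03,-0.48,0,0,0,0.75],[1,0.1,-0.96,0,0,0,1.5],[1,0.23,-1.42,0,0,0,2.25],[1,0.4,-1.87,0,0,0,3],[1,0.4,-1.87,0,0,0,3]])

```text
t: 16.5
ee_pos: [671.8, -161.3, 70.4]
orientation: [-3.14, -0.0, -2.719]
contact_force: [-1.2, 2.4, 3.1]
finger_gap: 16.5
grip_force: 30.0
```

```bash
cat >> h.py <<'E'
def rad(s,ax=(545.4,-217.5)):
    e=np.array(s["ee_pos"][:2])-ax; return "t %.1f r %.1f keyang by pos %.1f by tool %.1f gap %.1f grip %.1f F %s"%(s["t"],np.hypot(*e),np.degrees(np.arctan2(e[1],e[0])),(np.degrees(s["orientation"][2])+180+180)%360-180,s["finger_gap"],s["grip_force"],s["contact_force"].round(1))
E
python3 -c "
from h import *
print(rad(bot.state()))"
```

```text
t 16.5 r 138.4 keyang by pos 24.0 by tool 24.2 gap 16.5 grip 30.0 F [-1.2  2.4  3.1]
```

Request:
drive_tool(moves=[[1,0.03,-0.48,0,0,0,0.75],[1,0.1,-0.96,0,0,0,1.5],[1,0.23,-1.42,0,0,0,2.25],[1,0.4,-1.87,0,0,0,3],[1,0.62,-2.3,0,0,0,3.75],[1,0.88,-2.7,0,0,0,4.5],[1,1.18,-3.08,0,0,0,5.25],[1,1.52,-3.42,0,0,0,6],[1,1.9,-3.72,0,0,0,6.75],[1,2.3,-3.98,0,0,0,7.5],[1,2.73,-4.2,0,0,0,8.25],[1,2.73,-4.2,0,0,0,8.25]])

```text
t: 17.7
ee_pos: [648.4, -309.4, 70.8]
orientation: [-3.141, 0.002, 2.415]
contact_force: [0.5, 1.0, 3.0]
finger_gap: 16.5
grip_force: 30.0
```

```bash
python3 -c "
from h import *
print(rad(bot.state()))
for p in (2,4,6,8,10,12): print(p, round(4.6*(1-np.cos(np.radians(p))),2), round(-4.6*np.sin(np.radians(p)),2), p/8)"
```

```text
t 17.7 r 138.0 keyang by pos -41.7 by tool -41.6 gap 16.5 grip 30.0 F [0.5 1.  3. ]
2 0.0 -0.16 0.25
4 0.01 -0.32 0.5
6 0.03 -0.48 0.75
8 0.04 -0.64 1.0
10 0.07 -0.8 1.25
12 0.1 -0.96 1.5
```

Request:
drive_tool(moves=[[1,0,-0.16,0,0,0,0.25],[1,0.01,-0.32,0,0,0,0.5],[1,0.03,-0.48,0,0,0,0.75],[1,0.03,-0.48,0,0,0,0.75]])

```text
t: 18.1
ee_pos: [638.7, -319.4, 70.6]
orientation: [-3.141, 0.002, 2.309]
contact_force: [2.0, 1.2, 5.1]
finger_gap: 16.6
grip_force: 30.0
```

Request:
drive_tool(moves=[[1,0,-0.08,0,0,0,0.12],[1,0,-0.16,0,0,0,0.25],[1,0,-0.16,0,0,0,0.25]])

```text
t: 18.4
ee_pos: [635.3, -322.3, 70.5]
orientation: [-3.141, 0.002, 2.275]
contact_force: [1.7, 1.1, 5.8]
finger_gap: 16.5
grip_force: 30.0
```

```bash
python3 -c "
from h import *
s=bot.state(); print(rad(s), s['torque'].round(2), s['ee_pos'],s['orientation'])"
```

```text
t 18.4 r 138.1 keyang by pos -49.4 by tool -49.6 gap 16.5 grip 30.0 F [1.7 1.1 5.8] [ 0.19 -0.24  0.13] [ 635.31076513 -322.30295486   70.50453367] [-3.14094788e+00  1.93253512e-03  2.27515206e+00]
```

Request:
drive_tool(moves=[[1,0,-0.08,0,0,0,0.12],[1,0,-0.16,0,0,0,0.25],[1,0,-0.16,0,0,0,0.25]])

```text
t: 18.7
ee_pos: [631.8, -325.2, 70.5]
orientation: [-3.141, 0.002, 2.24]
contact_force: [2.1, 2.1, 5.6]
finger_gap: 16.8
grip_force: 30.0
```

```bash
python3 -c "
from h import *
s=bot.state(); print(rad(s), s['torque'].round(2))
c,im=shot('wrist','w8'); c,im=shot('top','t8')
"
```

```text
t 18.7 r 138.0 keyang by pos -51.3 by tool -51.6 gap 16.8 grip 30.0 F [2.1 2.1 5.6] [ 0.22 -0.31  0.21]
```

Request:
drive_tool(moves=[[1,0,-0.08,0,0,0,0.12],[1,0,-0.16,0,0,0,0.25],[1,0,-0.16,0,0,0,0.25]])

```text
t: 19.1
ee_pos: [628.1, -328.0, 70.6]
orientation: [-3.142, 0.002, 2.206]
contact_force: [1.7, 1.8, 5.7]
finger_gap: 17.0
grip_force: 30.1
```

```bash
python3 -c "
from h import *
s=bot.state(); print(rad(s), s['torque'].round(2))
"
```

```text
t 19.1 r 138.0 keyang by pos -53.2 by tool -53.6 gap 17.0 grip 30.1 F [1.7 1.8 5.7] [ 0.24 -0.38  0.2 ]
```

Request:
drive_tool(moves=[[1,0,-0.08,0,0,0,0.12],[1,0,-0.16,0,0,0,0.25],[1,0,-0.16,0,0,0,0.25],[1,0,-0.16,0,0,0,0.25]])

```text
t: 19.5
ee_pos: [624.4, -330.7, 70.7]
orientation: [3.141, 0.002, 2.171]
contact_force: [2.1, 2.2, 6.6]
finger_gap: 16.8
grip_force: 30.1
```

```bash
python3 -c "
from h import *
s=bot.state(); print(rad(s), s['torque'].round(2))
"
```

```text
t 19.5 r 138.0 keyang by pos -55.1 by tool -55.6 gap 16.8 grip 30.1 F [2.1 2.2 6.6] [ 0.34 -0.36  0.22]
```

Run:
```python
from h import *
c,im=shot("wrist","w9")
def scan(n):
    d=np.load(f"pics/{n}.npz"); im=d["im"]; c=dict(camera_matrix=d["K"],R=d["R"],t=d["t"])
    for y in (15,5,-5,-50,-70,-85):
        row=[]
        for x0,x1 in ((-18,2),(42,62)):
            xs=np.arange(x0,x1,0.5); uv=np.array([proj(c,jw(x,y,48)) for x in xs],np.float32)
            ok=(uv[:,0]>0)&(uv[:,0]<511)&(uv[:,1]>0)&(uv[:,1]<215)
            p=cv2.remap(im,uv[:,0][None],uv[:,1][None],cv2.INTER_LINEAR)[0].astype(int)
            p[~ok]=-1; row.append(" ".join(f"{a[0]}/{a[2]}" for a in p[::2]))
        print(n,y,"\n  ",row[0],"\n  ",row[1])
scan("w3"); scan("w9")
```

```text
w3 15 
   253/183 254/184 254/184 255/190 212/135 185/108 188/111 174/102 74/31 74/28 78/31 79/33 78/30 79/33 77/30 76/30 74/29 71/28 68/27 71/28 
   84/33 88/35 85/32 84/32 78/29 74/29 75/30 60/24 58/21 129/71 204/120 153/83 167/85 162/83 166/84 169/87 171/87 170/87 169/87 170/87
w3 5 
   250/165 254/186 255/186 255/183 181/104 188/110 188/111 156/91 74/29 74/29 78/31 79/31 78/30 78/31 77/30 76/28 73/29 72/30 74/29 76/28 
   83/32 87/35 86/33 86/33 78/30 74/30 74/29 59/21 59/23 127/69 205/122 145/77 165/83 162/82 166/86 168/86 172/87 170/88 170/87 168/85
w3 -5 
   184/110 185/109 187/111 191/112 190/111 189/111 189/112 174/103 55/18 75/29 75/29 78/31 77/30 76/31 74/30 75/30 77/32 78/30 77/30 78/30 
   84/33 87/33 87/34 85/33 78/31 75/30 76/30 66/26 52/18 130/73 190/112 142/77 160/81 163/84 166/85 168/86 170/87 169/85 168/83 168/88
w3 -50 
   121/117 237/236 255/255 215/213 164/158 209/169 251/188 237/154 130/50 117/42 121/46 123/45 129/48 134/49 136/49 136/49 131/49 126/46 126/46 128/48 
   84/33 87/35 86/33 88/33 127/46 129/48 124/46 66/24 59/23 186/99 255/197 240/139 249/139 248/1
[... 1776 characters left out ...]
5 223/116 223/118 221/116 220/116 221/117 226/121 230/124
w9 -70 
   203/175 153/156 157/158 159/159 159/159 158/158 159/158 159/159 160/160 160/159 159/159 159/159 159/159 159/159 160/160 158/158 155/157 154/156 153/155 153/156 
   112/49 113/48 114/48 116/48 120/50 119/51 119/51 112/47 104/45 101/41 172/89 223/116 220/116 221/117 223/119 226/122 230/124 232/126 232/125 233/127
w9 -85 
   242/153 240/151 240/153 239/153 238/150 238/151 237/150 237/148 236/148 237/149 226/139 80/31 164/63 169/62 180/76 171/133 157/168 159/163 159/164 159/164 
   111/49 113/49 115/49 116/48 118/50 119/50 117/49 111/47 104/45 102/42 187/96 223/116 220/114 221/117 222/116 226/121 230/122 234/122 233/122 233/123
```

The blank's cam-side edge moved from x = −10.3 to −7.3 mm and the gap to the fence is gone, so the cam has bitten. With the hex's 6.5° play the cam is at about 1.72 rad, close to its stop. I'll let go and withdraw upward.

Request:
drive_tool(moves=[[0.3,0,0,0,0,0,0],[-0.1,0,0,0,0,0,0],[-0.1,0,0,0,0,0,0],[-0.1,0,0,0,0,0,0],[-0.1,0,0,-1,0,0,0],[-0.1,0,0,-2.2,0,0,0],[-0.1,0.4,0,-3.3,0,0,0],[-0.1,0.4,0,-3.3,0,0,0],[-0.1,0.4,0,-3.3,0,0,0]])

```text
t: 20.45
ee_pos: [616.8, -321.4, 169.6]
orientation: [-3.141, 0.002, 2.17]
contact_force: [0.0, 0.7, -0.7]
finger_gap: 51.2
grip_force: 0.0
```

Run:
```python
from h import *
s=bot.state(); print(s["ee_pos"],s["orientation"],s["grip_force"])
c,im=shot("wrist","w10")
a=np.radians(-55); P=lambda k: np.array([545.5+np.cos(a)*k,-217.3+np.sin(a)*k])
for z in (86,88.5,92): print(z,fitkey(c,im,proj(c,[*P(75),88.5]),P(0),P(150),z))
hs=cv2.cvtColor(im,cv2.COLOR_RGB2HSV)
for y in (15,-20,-85):
    for x0,x1 in ((-14,0),(46,60)):
        uv=np.array([proj(c,jw(x,y,48)) for x in range(x0,x1)],np.float32); print(y,cv2.remap(im,uv[:,0][None],uv[:,1][None],1)[0][:,0])
cs,i2=shot("side","s10"); e=np.array([545.6,-217.2])
def col(x,z): return proj(cs,[*P(x),z])
print("side ideal elbow,end",col(0,88.5).round(1),col(151.5,88.5).round(1))
H=cv2.cvtColor(i2,cv2.COLOR_RGB2HSV)[...,1]; q=col(75,88.5).astype(int); 
for k in (60,90,130):
    q=col(k,88.5); print(q.round(1),H[int(q[1])-7:int(q[1])+9,int(round(q[0]))])
```

```text
[ 616.81780532 -321.41804098  169.62588933] [-3.14072826e+00  2.11075015e-03  2.17023921e+00] 0.0
86 (np.float64(-46.018325408600205), array([ 745.26733825, -454.40184837]), array([ 640.06145653, -345.38821413]), array([-11.75361984,  11.75451681]))
88.5 (np.float64(-46.10184884509297), array([ 743.28415728, -452.81990666]), array([ 638.23730289, -343.65302348]), array([-11.75722577,  11.76101374]))
92 (np.float64(-46.13285552587285), array([ 740.66103119, -450.32960317]), array([ 635.67326987, -341.10588792]), array([-11.75819978,  11.75017758]))
15 [249 249 248 248 248 254 185 111 121 126 130 129 127 126]
15 [ 84  83  81  75  68  73 145 162 163 166 168 167 165 165]
-20 [203 192 174 169 168 173 125 112 121 126 107  89  80  78]
-20 [ 85  85  83  77  71  75 133 164 162 163 165 165 163 162]
-85 [253 253 253 252 253 255 224 108  66  68  76  81  82  81]
-85 [ 74  76  75  76  76  75  71  78  97 130 158 170 173 176]
side ideal elbow,end [271.5 234.8] [309.1 253.9]
[286.  242.2] [168 169 109  16  23  47  30  50 129 166 160 159 145 183 185 158]
[293.4 246. ] [212 133  39  23  24  28  22  81 150 181 168 153 164 150 222 172]
[303.6 251.1] [ 45  25  10   7  26  86 138 144 145 139 111 110 129 138 142 134]
```

Run:
```python
from h import *
d=np.load("pics/w10.npz"); im=d["im"]; c=dict(camera_matrix=d["K"],R=d["R"],t=d["t"])
hsv=cv2.cvtColor(im,cv2.COLOR_RGB2HSV); C0=np.array([545.5,-217.3])
pts=[]
for r in range(25,120,8):
    A=np.radians(np.arange(-75,-30,0.25)); uv=np.array([proj(c,[C0[0]+r*np.cos(a),C0[1]+r*np.sin(a),88.5]) for a in A],np.float32)
    S=cv2.remap(hsv[...,1],uv[:,0][None],uv[:,1][None],1)[0]; k=(S<60)&(uv[:,1]>0)&(uv[:,1]<215)
    # longest run
    best=(0,0); st=None
    for i,b in enumerate(list(k)+[False]):
        if b and st is None: st=i
        if not b and st is not None:
            if i-st>best[1]-best[0]: best=(st,i)
            st=None
    if best[1]>best[0]: print(r,np.degrees(A[best[0]]).round(1),np.degrees(A[best[1]-1]).round(1),"mid",np.degrees(A[best[0]:best[1]].mean()).round(1),"width",round(np.ptp(A[best[0]:best[1]])*r,1),uv[(best[0]+best[1])//2].round(0))
ds=np.load("pics/s10.npz"); cs=dict(camera_matrix=ds["K"],R=ds["R"],t=ds["t"])
for ang in (-45,-48,-51,-55):
    a=np.radians(ang); print(ang,[proj(cs,[C0[0]+k*np.cos(a),C0[1]+k*np.sin(a),88.5]).round(1) for k in (0,60,150)])
```

```text
25 -75.0 -30.2 mid -52.6 width 19.5 [261.  62.]
33 -61.5 -31.8 mid -46.6 width 17.1 [266.  73.]
41 -58.2 -34.2 mid -46.3 width 17.2 [268.  85.]
49 -55.8 -36.0 mid -45.9 width 16.9 [270.  96.]
57 -54.2 -37.2 mid -45.8 width 16.9 [272. 107.]
65 -53.0 -38.2 mid -45.6 width 16.7 [274. 117.]
73 -52.0 -39.0 mid -45.5 width 16.6 [276. 128.]
81 -51.2 -39.5 mid -45.4 width 16.6 [278. 138.]
89 -50.5 -40.0 mid -45.2 width 16.3 [280. 149.]
97 -50.0 -40.5 mid -45.2 width 16.1 [282. 159.]
105 -49.8 -39.0 mid -44.4 width 19.7 [286. 168.]
113 -49.2 -41.2 mid -45.2 width 15.8 [285. 179.]
-45 [array([271.5, 234.8]), array([287.3, 240.2]), array([311.8, 248.5])]
-48 [array([271.5, 234.8]), array([287. , 240.8]), array([311. , 250.1])]
-51 [array([271.5, 234.8]), array([286.6, 241.4]), array([310.1, 251.7])]
-55 [array([271.5, 234.8]), array([286. , 242.2]), array([308.7, 253.7])]
```

The key sprang back to about −45° on release, which is within the hex's ±6.5° play but leaves the cam angle uncertain. I'll re-grip and feel where it resists, then press on to the stop.

Run:
```python
from h import *
print(delta((640.8,-312.9,70),[np.pi,0,np.radians(135.4)]))
```

```text
(array([-0.254,  0.842,  3.236]), array([-0.015, -0.016, -1.383]))
```

Request:
drive_tool(moves=[[-0.1,-0.25,0.84,0.6,0,0,-1.38],[-0.1,-0.25,0.84,1.2,0,0,-1.38],[-0.1,-0.25,0.84,2.4,0,0,-1.38],[-0.1,-0.25,0.84,3.24,0,0,-1.38],[-0.1,-0.25,0.84,3.24,0,0,-1.38],[1,-0.25,0.84,3.24,0,0,-1.38],[1,-0.25,0.84,3.24,0,0,-1.38],[1,-0.25,0.84,3.24,0,0,-1.38],[1,-0.25,0.84,3.24,0,0,-1.38],[1,-0.25,0.84,3.24,0,0,-1.38]], squeeze=30)

```text
t: 21.55
ee_pos: [642.2, -313.5, 72.8]
orientation: [-3.141, 0.002, 2.363]
contact_force: [1.0, -0.6, 0.3]
finger_gap: 16.3
grip_force: 30.0
```

```bash
python3 -c "
from h import *
s=bot.state(); print(rad(s), s['torque'].round(2))"
```

```text
t 21.6 r 136.4 keyang by pos -44.8 by tool -44.6 gap 16.3 grip 30.0 F [ 1.  -0.6  0.3] [-0.12 -0.14 -0.06]
```

Request:
drive_tool(moves=[[1,0,-0.16,0,0,0,0.25],[1,0.01,-0.32,0,0,0,0.5],[1,0.01,-0.32,0,0,0,0.5]])

```text
t: 21.85
ee_pos: [634.9, -320.5, 72.4]
orientation: [-3.141, 0.002, 2.291]
contact_force: [1.7, 1.2, 3.4]
finger_gap: 16.8
grip_force: 30.0
```

```bash
python3 -c "
from h import *
s=bot.state(); print(rad(s), s['torque'].round(2))"
```

```text
t 21.9 r 136.4 keyang by pos -49.0 by tool -48.8 gap 16.8 grip 30.0 F [1.7 1.2 3.4] [ 0.07 -0.28 -0.04]
```

Request:
drive_tool(moves=[[1,0,-0.16,0,0,0,0.25],[1,0.01,-0.32,0,0,0,0.5],[1,0.01,-0.32,0,0,0,0.5]])

```text
t: 22.15
ee_pos: [627.5, -326.4, 72.5]
orientation: [-3.141, 0.002, 2.22]
contact_force: [3.4, 2.7, 4.3]
finger_gap: 16.9
grip_force: 30.0
```

```bash
python3 -c "
from h import *
s=bot.state(); print(rad(s), s['torque'].round(2))"
```

```text
t 22.1 r 136.4 keyang by pos -53.0 by tool -52.8 gap 16.9 grip 30.0 F [3.4 2.7 4.3] [ 0.28 -0.35 -0.03]
```

Request:
drive_tool(moves=[[1,0,-0.08,0,0,0,0.12],[1,0,-0.16,0,0,0,0.25],[1,0,-0.16,0,0,0,0.25]])

```text
t: 22.45
ee_pos: [624.2, -328.8, 72.7]
orientation: [3.141, 0.002, 2.186]
contact_force: [3.0, 3.5, 5.8]
finger_gap: 16.8
grip_force: 30.0
```

```bash
python3 -c "
from h import *
s=bot.state(); print(rad(s), s['torque'].round(2))"
```

```text
t 22.4 r 136.4 keyang by pos -54.7 by tool -54.7 gap 16.8 grip 30.0 F [3.  3.5 5.8] [ 0.42 -0.54  0.02]
```

Request:
drive_tool(moves=[[1,0,-0.08,0,0,0,0.12],[1,0,-0.16,0,0,0,0.25],[1,0,-0.16,0,0,0,0.25]])

```text
t: 22.75
ee_pos: [620.4, -331.3, 72.8]
orientation: [3.141, 0.002, 2.151]
contact_force: [3.9, 4.1, 7.3]
finger_gap: 16.8
grip_force: 30.0
```

```bash
python3 -c "
from h import *
s=bot.state(); print(rad(s), s['torque'].round(2))"
```

```text
t 22.8 r 136.3 keyang by pos -56.6 by tool -56.7 gap 16.8 grip 30.0 F [3.9 4.1 7.3] [ 0.56 -0.58  0.11]
```

Request:
drive_tool(moves=[[1,0,-0.08,0,0,0,0.12],[1,0,-0.16,0,0,0,0.25],[1,0,-0.16,0,0,0,0.25]])

```text
t: 23.05
ee_pos: [616.5, -333.8, 72.9]
orientation: [3.14, 0.002, 2.117]
contact_force: [3.8, 4.2, 7.0]
finger_gap: 16.7
grip_force: 30.0
```

```bash
python3 -c "
from h import *
s=bot.state(); print(rad(s), s['torque'].round(2))"
```

```text
t 23.1 r 136.3 keyang by pos -58.5 by tool -58.7 gap 16.7 grip 30.0 F [3.8 4.2 7. ] [ 0.69 -0.57  0.11]
```

Request:
drive_tool(moves=[[1,0,-0.08,0,0,0,0.12],[1,0,-0.16,0,0,0,0.25],[1,0,-0.16,0,0,0,0.25]])

```text
t: 23.35
ee_pos: [612.6, -336.1, 73.0]
orientation: [3.14, 0.002, 2.082]
contact_force: [4.0, 5.4, 6.9]
finger_gap: 16.6
grip_force: 30.0
```

```bash
python3 -c "
from h import *
s=bot.state(); print(rad(s), s['torque'].round(2))
shot('wrist','w11')"
```

```text
t 23.4 r 136.3 keyang by pos -60.5 by tool -60.7 gap 16.6 grip 30.0 F [4.  5.4 6.9] [ 0.76 -0.7   0.11]
```

The key now reads −60.6° without a clear hard stop, so I need to see the cam itself. I'll let go, put the camera above the hub and measure the socket mouth's hex phase directly.

Request:
drive_tool(moves=[[0.3,0,0,0,0,0,0],[-0.1,0,0,0,0,0,0],[-0.1,0,0,0,0,0,0],[-0.1,0,0,0,0,0,0],[-0.1,0,0,-1,0,0,0],[-0.1,1,0,-1.6,0,0,0],[-0.1,2.3,0,-1.6,0,0,0],[-0.1,2.3,0,-1.6,0,0,0],[-0.1,2.3,0,-1.6,0,0,0]])

```text
t: 24.3
ee_pos: [577.2, -276.3, 119.7]
orientation: [-3.14, 0.001, 2.084]
contact_force: [0.9, -0.4, -0.2]
finger_gap: 51.5
grip_force: 0.0
```

Run:
```python
from h import *
s=bot.state(); print(s["ee_pos"],s["orientation"])
c,im=shot("wrist","w12"); g=cv2.cvtColor(im,cv2.COLOR_RGB2GRAY); hsv=cv2.cvtColor(im,cv2.COLOR_RGB2HSV)
C0=np.array([545.5,-217.3]); print(proj(c,[*C0,70]))
for r in range(20,75,6):
    A=np.radians(np.arange(-90,-20,0.25)); uv=np.array([proj(c,[C0[0]+r*np.cos(a),C0[1]+r*np.sin(a),88.5]) for a in A],np.float32)
    S=cv2.remap(hsv[...,1],uv[:,0][None],uv[:,1][None],1)[0]; V=cv2.remap(g,uv[:,0][None],uv[:,1][None],1)[0]; k=np.r_[0,((S<60)&(V<165)).astype(int),0]
    b=np.nonzero(np.diff(k)==1)[0]; e=np.nonzero(np.diff(k)==-1)[0]
    if len(b): i=np.argmax(e-b); print(r,np.degrees(A[b[i]]).round(1),np.degrees(A[e[i]-1]).round(1),"mid",np.degrees((A[b[i]]+A[e[i]-1])/2).round(1),"w",round((A[e[i]-1]-A[b[i]])*r,1))
# world-aligned patch on z=70 plane, 1 mm grid
X=np.arange(-16,17,1.0)
print("rows: dx -16..16 (world x), cols dy -16..16")
for dx in X:
    uv=np.array([proj(c,[C0[0]+dx,C0[1]+dy,70]) for dy in X],np.float32)
    print(" ".join("%3d"%v for v in cv2.remap(g,uv[:,0][None],uv[:,1][None],1)[0]))
```

```text
[ 577.17220215 -276.2952716   119.69273451] [-3.13982576e+00  5.22935449e-04  2.08426619e+00]
[261.50706069 110.69127303]
20 -73.8 -23.2 mid -48.5 w 17.6
26 -68.0 -30.0 mid -49.0 w 17.2
32 -63.0 -33.2 mid -48.1 w 16.6
38 -60.8 -35.5 mid -48.1 w 16.7
44 -58.8 -37.0 mid -47.9 w 16.7
50 -57.2 -38.2 mid -47.8 w 16.6
56 -56.2 -39.2 mid -47.8 w 16.6
62 -55.5 -39.8 mid -47.6 w 17.0
68 -54.5 -40.5 mid -47.5 w 16.6
74 -53.8 -41.0 mid -47.4 w 16.5
rows: dx -16..16 (world x), cols dy -16..16
140 137 120 127 134 146 147 144 143 145 147 146 145 145 145 146 147 146 147 148 148 149 146 148 147 146 150 147 164 203 195 155 139
143 114 107 148 145 144 147 143 143 146 147 146 147 146 146 147 147 147 147 148 148 147 147 149 145 147 151 152 150 135 153 205 171
138 128 143 145 144 145 146 143 143 146 147 147 143 142 147 149 149 148 147 147 147 146 146 148 145 146 150 152 154 143 110 183 200
130 146 146 144 144 145 145 143 144 148 148 145 136 130 132 135 141 147 149 149 149 148 147 146 145 148 150 150 150 149 142 169 198
141 146 145 143 144 145 143 143 147 148 144 139 140 135 133 132 130 131 133 139 144 14
[... 3041 characters left out ...]
 144 142 144 146 145 143 140 138 161 187
 63  65  68  70  78  76  75  77  77  77  77  79  79  80  73  95 129 126 114 118 144 148 146 143 142 144 147 146 141 139 149 192 194
 66  75  80  75  69  75  77  77  77  77  79  79  78  78  94 148 149 149 150 153 151 147 144 143 143 145 146 144 140 126 168 199 193
 76  79  78  79  75  73  77  77  79  78  79  78  75  98 136 149 143 148 150 151 147 145 144 142 143 146 146 141 144 120 197 202 199
 80  79  79  79  78  78  78  78  79  80  77  80  98 149 150 145 144 148 151 150 145 143 143 142 144 145 140 152 188 194 199 198 200
 79  78  78  78  78  78  75  78  80  77  74 100 138 148 148 143 146 149 152 147 145 143 142 142 142 138 164 200 197 197 198 198 197
```

The mouth's bevel edges in the patch run at about 13–14°, so the socket's x axis is at about −46.5° and the cam at about 1.68 rad. The key sits centred at −46.5°. While pushed, the key therefore leads the cam elastically. One more measured push will bring the cam nearer its stop.

Run:
```python
from h import *
print(delta((638.3,-316.8,70.5),[np.pi,0,np.radians(133.5)]))
```

```text
(array([-2.138,  1.112,  1.642]), array([-0.01 ,  0.008, -1.765]))
```

Request:
drive_tool(moves=[[-0.1,-1.2,0.7,0,0,0,-1.0],[-0.1,-2.14,1.11,0,0,0,-1.76],[-0.1,-2.14,1.11,0.3,0,0,-1.76],[-0.1,-2.14,1.11,1.64,0,0,-1.76],[-0.1,-2.14,1.11,1.64,0,0,-1.76],[1,-2.14,1.11,1.64,0,0,-1.76],[1,-2.14,1.11,1.64,0,0,-1.76],[1,-2.14,1.11,1.64,0,0,-1.76],[1,-2.14,1.11,1.64,0,0,-1.76]], squeeze=30)

```text
t: 25.25
ee_pos: [638.9, -316.7, 72.3]
orientation: [-3.141, 0.003, 2.329]
contact_force: [-0.3, -0.8, 0.4]
finger_gap: 23.5
grip_force: 0.0
```

Request:
drive_tool(moves=[[1,0.01,-0.32,0,0,0,0.5],[1,0.04,-0.63,0,0,0,1],[1,0.1,-0.94,0,0,0,1.5],[1,0.14,-1.1,0,0,0,1.75],[1,0.14,-1.1,0,0,0,1.75]])

```text
t: 25.75
ee_pos: [612.9, -335.4, 73.1]
orientation: [3.139, 0.003, 2.084]
contact_force: [1.9, 4.6, 6.0]
finger_gap: 16.4
grip_force: 30.0
```

```bash
python3 -c "
from h import *
s=bot.state(); print(rad(s), s['torque'].round(2))"
```

```text
t 25.8 r 135.8 keyang by pos -60.2 by tool -60.6 gap 16.4 grip 30.0 F [1.9 4.6 6. ] [ 0.65 -0.41  0.13]
```

Request:
drive_tool(moves=[[1,0,-0.08,0,0,0,0.12],[1,0.01,-0.24,0,0,0,0.37],[1,0.01,-0.24,0,0,0,0.37],[1,0.01,-0.24,0,0,0,0.37]])

```text
t: 26.15
ee_pos: [607.2, -338.5, 73.3]
orientation: [3.138, 0.004, 2.034]
contact_force: [2.0, 4.3, 6.0]
finger_gap: 16.6
grip_force: 30.0
```

```bash
python3 -c "
from h import *
s=bot.state(); print(rad(s), s['torque'].round(2))"
```

```text
t 26.1 r 135.8 keyang by pos -63.0 by tool -63.5 gap 16.6 grip 30.0 F [2.  4.3 6. ] [ 0.62 -0.52  0.16]
```

The force has levelled off, so I'll stop pushing, let go and check the cam and key again.

Request:
drive_tool(moves=[[0.3,0,0,0,0,0,0],[-0.1,0,0,0,0,0,0],[-0.1,0,0,0,0,0,0],[-0.1,0,0,0,0,0,0],[-0.1,0,0,-1,0,0,0],[-0.1,1,0,-1.6,0,0,0],[-0.1,2.3,0,-1.6,0,0,0],[-0.1,2.3,0,-1.6,0,0,0],[-0.1,2.3,0,-1.6,0,0,0],[-0.1,2.3,0,-1.6,0,0,0]])

```text
t: 27.15
ee_pos: [574.6, -278.4, 118.5]
orientation: [-3.141, 0.002, 2.033]
contact_force: [-0.1, 1.1, 0.9]
finger_gap: 51.5
grip_force: 0.0
```

Run:
```python
from h import *
s=bot.state(); print(s["ee_pos"])
c,im=shot("wrist","w13"); g=cv2.cvtColor(im,cv2.COLOR_RGB2GRAY); hsv=cv2.cvtColor(im,cv2.COLOR_RGB2HSV)
C0=np.array([545.5,-217.3])
for r in range(26,75,16):
    A=np.radians(np.arange(-90,-20,0.25)); uv=np.array([proj(c,[C0[0]+r*np.cos(a),C0[1]+r*np.sin(a),88.5]) for a in A],np.float32)
    S=cv2.remap(hsv[...,1],uv[:,0][None],uv[:,1][None],1)[0]; V=cv2.remap(g,uv[:,0][None],uv[:,1][None],1)[0]; k=np.r_[0,((S<60)&(V<165)).astype(int),0]
    b=np.nonzero(np.diff(k)==1)[0]; e=np.nonzero(np.diff(k)==-1)[0]
    if len(b): i=np.argmax(e-b); print(r,"mid",np.degrees((A[b[i]]+A[e[i]-1])/2).round(1),"w",round((A[e[i]-1]-A[b[i]])*r,1))
# bevel-edge crossings (ring -> bevel) along the two clear sides, both pictures
for n in ("w12","w13"):
    d=np.load(f"pics/{n}.npz"); q=dict(camera_matrix=d["K"],R=d["R"],t=d["t"]); G=cv2.GaussianBlur(cv2.cvtColor(d["im"],cv2.COLOR_RGB2GRAY),(0,0),0.7)
    for side in (104,44,-16+180+0):   # outward normals of candidate sides
        P=[]
        for t in np.arange(-4.5,4.6,0.5):
            a=np.radians(side); N=np.array([np.cos(a),np.sin(a)]); T=np.array([-N[1],N[0]]); rs=np.arange(10,14.5,0.1)
            uv=np.array([proj(q,[*(C0+N*r+T*t),70]) for r in rs],np.float32); v=cv2.remap(G,uv[:,0][None],uv[:,1][None],1)[0].astype(float)
            P.append((t,rs[np.argmax(np.diff(v))],np.diff(v).max()))
        P=np.array(P); ok=abs(P[:,1]-np.median(P[:,1]))<1.2; m=np.polyfit(P[ok,0],P[ok,1],1); print(n,side,"edge normal at",(side-np.degrees(np.arctan(m[0]))).round(1),"dist",m[1].round(1),ok.sum())
```

```text
[ 574.57679975 -278.37851645  118.45095902]
26 mid -62.4 w 16.9
42 mid -61.8 w 16.5
58 mid -61.5 w 16.7
74 mid -61.4 w 16.5
w12 104 edge normal at 103.5 dist 11.1 19
w12 44 edge normal at 43.8 dist 10.7 19
w12 164 edge normal at 163.0 dist 12.2 19
w13 104 edge normal at 104.8 dist 11.4 19
w13 44 edge normal at 44.2 dist 10.7 19
w13 164 edge normal at 162.7 dist 10.0 16
```

Run:
```python
from h import *
C0=np.array([545.5,-217.3])
cs,i2=shot("side","s13")
def centers(n,ang):
    d=np.load(f"pics/{n}.npz"); q=dict(camera_matrix=d["K"],R=d["R"],t=d["t"]); H=cv2.cvtColor(d["im"],cv2.COLOR_RGB2HSV)[...,1].astype(np.float32)
    a=np.radians(ang); e=np.array([np.cos(a),np.sin(a)])
    for k in (35,50,65,80,95,110,125,140,146,150,154):
        zs=np.arange(60,125,1.0); uv=np.array([proj(q,[*(C0+e*k),z]) for z in zs],np.float32)
        s=cv2.remap(H,uv[:,0][None],uv[:,1][None],1)[0]<75; b=np.nonzero(s)[0]
        print(n,k,"low-sat z range",(zs[b].min(),zs[b].max(),len(b)) if len(b) else None)
centers("s10",-45); centers("s13",-61)
```

```text
s10 35 low-sat z range (np.float64(77.0), np.float64(104.0), 28)
s10 50 low-sat z range (np.float64(75.0), np.float64(102.0), 28)
s10 65 low-sat z range (np.float64(74.0), np.float64(101.0), 28)
s10 80 low-sat z range (np.float64(74.0), np.float64(101.0), 28)
s10 95 low-sat z range (np.float64(73.0), np.float64(124.0), 49)
s10 110 low-sat z range (np.float64(72.0), np.float64(124.0), 53)
s10 125 low-sat z range (np.float64(72.0), np.float64(96.0), 25)
s10 140 low-sat z range (np.float64(73.0), np.float64(98.0), 26)
s10 146 low-sat z range (np.float64(74.0), np.float64(97.0), 24)
s10 150 low-sat z range (np.float64(74.0), np.float64(97.0), 24)
s10 154 low-sat z range None
s13 35 low-sat z range (np.float64(65.0), np.float64(124.0), 60)
s13 50 low-sat z range (np.float64(69.0), np.float64(124.0), 56)
s13 65 low-sat z range (np.float64(74.0), np.float64(104.0), 31)
s13 80 low-sat z range (np.float64(74.0), np.float64(104.0), 31)
s13 95 low-sat z range (np.float64(74.0), np.float64(104.0), 31)
s13 110 low-sat z range (np.float64(60.0), np.float64(103.0), 44)
s13 125 low-sat z range (np.float64(74.0), np.float64(105.0), 32)
s13 140 low-sat z range (np.float64(74.0), np.float64(103.0), 30)
s13 146 low-sat z range (np.float64(77.0), np.float64(103.0), 27)
s13 150 low-sat z range (np.float64(82.0), np.float64(103.0), 22)
s13 154 low-sat z range (np.float64(96.0), np.float64(102.0), 7)
```

Request:
drive_tool(moves=[[-0.1,0,0,-1.5,0,0,0],[-0.1,0,0,-2.2,0,0,0],[-0.1,0,0,-2.2,0,0,0],[-0.1,0,0,-2.2,0,0,0],[-0.1,0,0,-2.2,0,0,0],[-0.1,0,0,-2.2,0,0,0]])

```text
t: 27.85
ee_pos: [573.5, -277.0, 182.6]
orientation: [-3.139, -0.002, 2.033]
contact_force: [-0.0, -0.6, -0.0]
finger_gap: 51.3
grip_force: 0.0
```

Run:
```python
from h import *
s=bot.state(); print(s["t"],s["ee_pos"])
c,im=shot("wrist","w14")
def load(n):
    d=np.load(f"pics/{n}.npz"); return dict(camera_matrix=d["K"],R=d["R"],t=d["t"]),d["im"]
def edge(n,C,side,z,r0,r1,ts,sgn=1):
    q,im=load(n); G=cv2.GaussianBlur(cv2.cvtColor(im,cv2.COLOR_RGB2GRAY),(0,0),0.7); a=np.radians(side); N=np.array([np.cos(a),np.sin(a)]); T=np.array([-N[1],N[0]]); P=[]
    for t in ts:
        rs=np.arange(r0,r1,0.1); uv=np.array([proj(q,[*(C+N*r+T*t),z]) for r in rs],np.float32); v=cv2.remap(G,uv[:,0][None],uv[:,1][None],1)[0].astype(float)
        P.append((t,rs[np.argmax(sgn*np.diff(v))]))
    P=np.array(P); ok=abs(P[:,1]-np.median(P[:,1]))<1.5; m=np.polyfit(*P[ok].T,1); return round(side-np.degrees(np.arctan(m[0])),1),round(m[1],1),int(ok.sum())
C0=np.array([545.2,-217.8]); ts=np.arange(-4.5,4.6,.5)
print("w2 mouth",[edge("w2",C0,18+60*k,70,9.5,14.5,ts) for k in range(6)])
print("w13",[edge("w13",C0,44+60*k,70,9.5,14.5,ts) for k in range(6)])
print("w14",[edge("w14",C0,44+60*k,70,9.5,14.5,ts) for k in range(6)])
B=OJ[:2]
for n,y in (("w2",np.arange(-25,85,4.)),("w14",np.arange(-10,20,2.))): print(n,"blank cam edge",edge(n,B,180-10.3,48,3,16,-y))
g=cv2.cvtColor(im,cv2.COLOR_RGB2GRAY); hsv=cv2.cvtColor(im,cv2.COLOR_RGB2HSV)
for r in range(26,120,24):
    A=np.radians(np.arange(-90,-20,0.25)); uv=np.array([proj(c,[545.5+r*np.cos(a),-217.3+r*np.sin(a),88.5]) for a in A],np.float32)
    S=cv2.remap(hsv[...,1],uv[:,0][None],uv[:,1][None],1)[0]; V=cv2.remap(g,uv[:,0][None],uv[:,1][None],1)[0]; k=np.r_[0,((S<60)&(V<165)).astype(int),0]
    b=np.nonzero(np.diff(k)==1)[0]; e=np.nonzero(np.diff(k)==-1)[0]
    if len(b): i=np.argmax(e-b); print(r,"mid",np.degrees((A[b[i]]+A[e[i]-1])/2).round(1),"w",round((A[e[i]-1]-A[b[i]])*r,1))
```

```text
27.85 [ 573.47057096 -277.03931559  182.57889742]
w2 mouth [(np.float64(18.6), np.float64(10.8), 19), (np.float64(82.4), np.float64(11.2), 18), (np.float64(138.2), np.float64(11.8), 16), (np.float64(198.4), np.float64(9.6), 14), (np.float64(257.1), np.float64(11.6), 19), (np.float64(317.4), np.float64(11.3), 19)]
w13 [(np.float64(43.8), np.float64(11.3), 19), (np.float64(100.5), np.float64(11.8), 11), (np.float64(161.2), np.float64(9.7), 19), (np.float64(211.1), np.float64(10.2), 18), (np.float64(286.3), np.float64(9.9), 13), (np.float64(349.2), np.float64(11.2), 13)]
w14 [(np.float64(42.4), np.float64(11.0), 19), (np.float64(101.6), np.float64(9.5), 11), (np.float64(162.8), np.float64(9.6), 19), (np.float64(213.5), np.float64(10.0), 19), (np.float64(284.5), np.float64(10.0), 18), (np.float64(344.3), np.float64(11.3), 11)]
w2 blank cam edge (np.float64(169.2), np.float64(12.7), 27)
w14 blank cam edge (np.float64(169.2), np.float64(10.0), 15)
26 mid -62.1 w 16.7
50 mid -62.0 w 17.0
74 mid -61.3 w 16.1
98 mid -61.3 w 16.2
```

The socket has turned about 95° since the start, so the cam is at about 1.68 rad. The blank is parallel to the fence and pressed against it, and the key is deep and at rest with the robot clear. Handing in.

```bash
python3 -c "
from rig import bot
print(bot.finish_job())"
```

```text
the job is handed in; nothing more can be done
None
```

The job is handed in, and no verdict came back: by my measurements the blank is home against the stop and fence, the cam is at about 1.68 rad (hard stop 1.745) and the let-go key stands deep in the open socket, though my last push did not turn the cam further and left the key about 15° ahead of it, probably wedged.

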